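# Sort the desk tray: highlighters to the pen tray, adapters to the covered box

## Robot

A 7-joint arm with a two-finger parallel gripper is mounted at the origin on the work surface. World frame = base frame: x ahead of the robot, y to its left, z up, the work surface at z = 0. Lengths are in mm, angles in rad, forces in N, time in s.
With the tool pointing down it reaches from about 425 to 950 mm from the base axis. Payload 4.7 kg.
Tool frame: the origin (TCP) lies midway between the tips of the shut fingers; the grasp point (between the pads) lies 19 mm behind it (arm.grip_point_offset is the z of the grasp point in the tool frame, in mm); z points along the fingers, y is the line along which they close (so a half turn about z gives the same grasp; the last joint's range is limited). The gripper opens to 85 mm and grips with 20 to 120 N. Pads are 22 mm wide; open, the fingers measure 114 mm over their backs; the gripper's body (76 mm by 85 mm) begins 54 mm behind the grasp point. The pads swing forward as they close: fully open they stand 13 mm farther back than shut.
Start: joints at [1.12, 0.469, -0.049, 1.532, 0.024, 1.141, -0.082], TCP at [276.396, -615.838, 204.635] pointing down, gripper open.
Joint ranges: [-2.59, 2.59], [-0.33, 1.99], [-1.39, 1.29], [0.1, 2.45], [-1.04, 4.18], [0.21, 1.99], [-2.66, 2.66]. Speed limits (rad/s): [2.57, 2.57, 3.14, 3.14, 3.14, 3.14, 3.14].

## Interface

Orientations are given as a 3x3 rotation matrix whose columns are the frame's x, y, z axes.
In Python, from workcell import arm gives the robot as it stands. The module is installed in compiled form; this text tells all that it offers.
- The arm moves only by the tool send_rows, never from a script. Its argument "motion" is a list of rows, each an object of numbers: "rx", "ry", "rz": the turn, a rotation vector about the tool's x, y, z in degrees; "x", "y", "z": the shift along the tool's x, y, z in m; "grip": the opening, from 0 (shut) to 1 (fully open). In form: [{"rx": .., "ry": .., "rz": .., "x": .., "y": .., "z": .., "grip": ..}, ...]. A call has 1 to 8 rows; each row shifts and turns the commanded pose from where the row before left it, along the tool's axes as they then stand; what a row does not reach is not made up. A row lasts 1/10 s, in which the tool goes at most 50 mm and 8.59 degrees, less where a joint would pass 70% of its speed; a pose out of reach is approached as far as the arm can. A call with a gripper value outside its range is refused whole. The fingers move at their own pace and stop on an object; the grip force is fixed at half the most. Time passes only in rows, so rows that do not move let the fingers close. It gives the time, the measured TCP pose, the force, the opening and the grip force at its end, in the units of the state.
- arm.read_state(): the state, without advancing time (a new reading comes with each control period).
- arm.camera(name): name is "side" or "top" or "wrist"; returns the picture (480x640x3 uint8, red, green, blue); there is no depth.
- arm.camera_model(name): a dict with "mtx" (3x3 intrinsics, pixels), "R" (3x3) and "t" (3): a world point X has camera coordinates R X + t. Camera axes: x right, y down, z forward; pixel columns grow to the right and rows downward; lengths in mm; the calibration is good to about 2 mm. A picture is of the moment at which its call begins: read the wrist's pose just before it. camera_model takes no time and is no camera call; for the wrist camera it gives the pose at the moment of the call.
- arm.close_job(): hands the job in; it is judged then, once.
The state is a dict: "clock": time; "joints": joint angles; "dq": joint speeds; "joint_efforts": joint torques, N m; "tool_pos": TCP position; "eef_rot": TCP orientation; "ft_force": force on the tool from outside, world axes, zero at the start; "torque": the same for the moment, N m; "grip_width": finger opening in mm; "grip_force": force on a finger pad.
Only numpy, scipy, OpenCV 4.12 (cv2) and the standard library are available. Lean on these libraries where they do the work, as an engineer would, in place of code of your own. Each camera call takes 0.05 s, during which the arm holds its last target. There are 200 camera calls.

## Task

Tidy the desk tray: slide the cover of the white box wide open, then pluck everything out of the pocket tray, putting all the adapters into the white box and laying all the highlighters flat inside the wooden pen tray. When all the adapters are in, slide the cover fully shut again, and leave the other things on the desk where they are.

Things in the scene. Friction and masses are not known exactly. Their poses are not given: they have to be found in the camera images.
- pocket_tray: grey plastic pocket tray, 190 x 272 mm (x by y), fixed, in the middle of the desk. Six pockets in three rows (along its x, centres at -62, 0 and +62) and two columns (along its y, centres at -65 and +65); each pocket is 34 mm wide (x) and 118 mm long (y) and 6 mm deep; pocket floor 6 mm and top of the lands between pockets 12 mm above the desk. Origin: centre of the underside.
- pen_tray: open light-wood pen tray on the robot's left (+y), fixed, outside 200 x 135 x 32 mm (x, y, z), walls 5 mm, floor 5 mm thick, empty at the start. Origin: centre of the underside; z up.
- keep_box: white plastic box on the robot's right (-y), fixed, outside 200 x 110 x 47 mm (x, y, z), walls 5 mm, floor 5 mm thick, closed by a flat sliding wooden cover. Origin: centre of the underside; z up.
- cover (a joint): travel in m of the flat wooden sliding cover (200 x 110 x 6 mm, its underside 48 mm above the desk) along the keep_box's own -y axis, away from the pocket tray; 0 shut, 0.105 wide open at the stop; slides on about 1 to 2 N and stays where it is left; at 0.105 it is clear of the mouth save for 5 mm.
- cover_grip (a point): middle of the dark wooden grip bar on the cover, 70 mm above the desk: the bar is 80 mm long (along the keep_box's x), 14 mm thick (y), and stands from 54 to 80 mm above the desk; shut, it lies 36 mm to the +y side of the box's centre. Axes as the keep_box.
- highlighter1: flat-sided chunky highlighter, white and grey with black trim on the cap, 110 x 26 x 20 mm (x, y, z), 30 g; absent in some starts. Starts lying in a pocket, its length along the pocket. Origin: centre of the underside; x along its length.
- highlighter2: flat-sided chunky highlighter, white and grey with black trim on the cap, 110 x 26 x 20 mm (x, y, z), 30 g; absent in some starts. Starts lying in a pocket, its length along the pocket. Origin: centre of the underside; x along its length.
- highlighter3: flat-sided chunky highlighter, white and grey with black trim on the cap, 110 x 26 x 20 mm (x, y, z), 30 g; absent in some starts. Starts lying in a pocket, its length along the pocket. Origin: centre of the underside; x along its length.
- adapter1: aluminium computer adapter with a short steel plug at one end, 64 x 26 x 20 mm (x, y, z), 45 g; absent in some starts. Starts lying in a pocket, its length along the pocket. Origin: under the middle of its whole length, at the height of the underside; x along its length towards the plug. The body spans x -32 to +22 mm, the plug (12 x 7 mm) +22 to +32 mm.
- adapter2: aluminium computer adapter with a short steel plug at one end, 64 x 26 x 20 mm (x, y, z), 45 g; absent in some starts. Starts lying in a pocket, its length along the pocket. Origin: under the middle of its whole length, at the height of the underside; x along its length towards the plug. The body spans x -32 to +22 mm, the plug (12 x 7 mm) +22 to +32 mm.
- adapter3: aluminium computer adapter with a short steel plug at one end, 64 x 26 x 20 mm (x, y, z), 45 g; absent in some starts. Starts lying in a pocket, its length along the pocket. Origin: under the middle of its whole length, at the height of the underside; x along its length towards the plug. The body spans x -32 to +22 mm, the plug (12 x 7 mm) +22 to +32 mm.
- mug: white ceramic mug, 80 mm across, 95 mm tall, loose; a bystander, not to be disturbed. Origin: centre of the underside.
- tape_roll: ring of clear tape lying flat, 90 mm across, 24 mm tall, loose; a bystander, not to be disturbed. Origin: centre of the underside.
- stapler: black stapler, 40 x 130 x 46 mm, loose; a bystander, not to be disturbed. Origin: centre of the underside.
- note_pad: pad of paper notes, 76 x 76 x 14 mm, loose; a bystander, not to be disturbed. Origin: centre of the underside.
- mouse: black computer mouse, 105 x 62 x 26 mm, loose; a bystander, not to be disturbed. Origin: centre of the underside.
- glasses_case: blue fabric glasses case, 60 x 155 x 40 mm, loose; a bystander, not to be disturbed. Origin: centre of the underside.
Things that resemble listed ones, but are neither listed nor needed, are in the scene too. What is shaped like the highlighter1 but pink or yellow is not meant.

How it is judged (in metres and radians):
On the way, in this order (a step that is already met when the one before it is completed fails the run):
1. the cover is slid wide open (value of joint cover above 0.085 m), for 0.2 s.
2. every adapter is in the box (x of adapter1 in the frame of keep_box between -0.092 and 0.092 m and y of adapter1 in the frame of keep_box between -0.047 and 0.047 m and z of adapter1 in the frame of keep_box between 0 and 0.04 m and x of adapter2 in the frame of keep_box between -0.092 and 0.092 m and y of adapter2 in the frame of keep_box between -0.047 and 0.047 m and z of adapter2 in the frame of keep_box between 0 and 0.04 m and x of adapter3 in the frame of keep_box between -0.092 and 0.092 m and y of adapter3 in the frame of keep_box between -0.047 and 0.047 m and z of adapter3 in the frame of keep_box between 0 and 0.04 m), for 0.2 s.
At the end, for the whole second after the job is handed in: Every adapter lies inside the white box (origin within its inner walls and below 40 mm), every highlighter lies inside the pen tray, level within 0.2 rad and with its origin below the tray's rim; the cover is shut to within 8 mm (all of step 2 and x of highlighter1 in the frame of pen_tray between -0.092 and 0.092 m and y of highlighter1 in the frame of pen_tray between -0.06 and 0.06 m and z of highlighter1 in the frame of pen_tray between 0 and 0.031 m and angle between highlighter1's own x axis and vertical between 1.37 and 1.77 rad and x of highlighter2 in the frame of pen_tray between -0.092 and 0.092 m and y of highlighter2 in the frame of pen_tray between -0.06 and 0.06 m and z of highlighter2 in the frame of pen_tray between 0 and 0.031 m and angle between highlighter2's own x axis and vertical between 1.37 and 1.77 rad and x of highlighter3 in the frame of pen_tray between -0.092 and 0.092 m and y of highlighter3 in the frame of pen_tray between -0.06 and 0.06 m and z of highlighter3 in the frame of pen_tray between 0 and 0.031 m and angle between highlighter3's own x axis and vertical between 1.37 and 1.77 rad and value of joint cover below 0.008 m); the robot touches nothing.
It fails at once if a bystander is moved more than 30 mm (distance of any of mug, tape_roll, stapler, note_pad, mouse, glasses_case from where it was at the start of the episode above 0.03 m).
Of highlighter1, highlighter2, highlighter3, adapter1, adapter2, adapter3 only 4 to 6 are there at a start; the rules pass over those that are not, and their reading is None.
At some moment in a run one of highlighter1, highlighter2, highlighter3, adapter1, adapter2, adapter3 may be knocked a few centimetres aside while the robot is not near it.
Once in a run the grip may slacken for a moment while it holds something.
It also fails if it takes over 210 s, if anything falls off the work surface, if the arm or the gripper's body presses on something with over 40 N, if the wrist force passes 120 N, or if a joint passes its speed limit or range.

## Working session

There is one attempt and no reset: what is moved stays moved. The work goes in short steps, Python scripts to look and compute and a tool call to move; the robot and the scene stay as the last step left them, time stands still between calls to the robot, and variables do not carry over. Pictures are saved under pics/ and viewed, at most 14 in all, crops included, and the job is handed in when it is done.

Besides the shell and the picture viewer there is one more tool, called after "Request:" by a JSON object that holds its "method" and its "body", one argument or row to a line. send_rows: Moves the arm, as the interface text tells. Its arguments: {"type":"object","properties":{"motion":{"type":"array"}},"required":["motion"]}

```bash
mkdir -p pics; python3 - <<'E'
from workcell import arm
import cv2, numpy as np
s=arm.read_state(); print(s['clock'],s['tool_pos'],np.round(s['eef_rot'],3),s['grip_width'],arm.grip_point_offset)
for n in ['top','side']:
    im=arm.camera(n); cv2.imwrite(f'pics/{n}0.png',im[:,:,::-1])
    m=arm.camera_model(n); print(n,np.round(m['mtx'],1),np.round(m['R'],3),np.round(m['t'],1))
E
```

```text
0.0 [ 276.126856   -615.22088818  203.54362906] [[ 0.912  0.409 -0.001]
 [ 0.409 -0.912  0.002]
 [-0.    -0.002 -1.   ]] 85.8460453289457 -18.700000000000003
top [[549.    0.  313.4]
 [  0.  549.  239.4]
 [  0.    0.    1. ]] [[-0.106 -0.994 -0.004]
 [-0.974  0.104 -0.202]
 [ 0.202 -0.018 -0.979]] [  41.3  532.  1079.3]
side [[556.    0.  321.3]
 [  0.  556.  240.9]
 [  0.    0.    1. ]] [[-0.997 -0.073  0.019]
 [-0.055  0.537 -0.842]
 [ 0.051 -0.84  -0.54 ]] [ 517.2  107.9 1439.9]
```

View pics/top0.png

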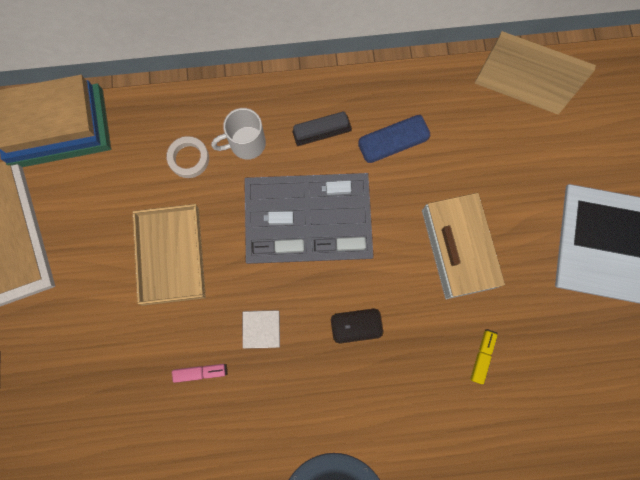

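View pics/side0.png

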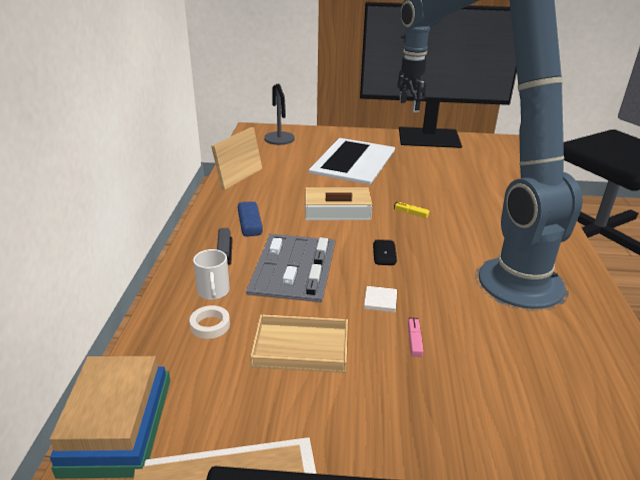

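The top view shows two adapters at about (337,188) and (280,218), and two highlighters at about (277,246) and (340,244). The pen tray is at (168,254) and the box at (463,246), with its grip bar at (451,245). The pink and yellow pens are decoys. I'll enlarge the crop for precise pixels.

```bash
cat > h.py <<'E'
from workcell import arm
import cv2, numpy as np
def p2w(m,u,v,z):
    d=np.linalg.inv(m['mtx'])@[u,v,1]; R,t=m['R'],m['t']
    c=-R.T@t; d=R.T@d; return np.round(c+d*(z-c[2])/d[2],1)
def w2p(m,X):
    p=m['mtx']@(m['R']@np.array(X)+m['t']); return np.round(p[:2]/p[2],1)
E
python3 - <<'E'
import cv2
im=cv2.imread('pics/top0.png')
a=cv2.resize(im[165:275,235:385],None,fx=5,fy=5,interpolation=cv2.INTER_CUBIC)
cv2.imwrite('pics/c1.png',a)
b=cv2.resize(im[185:305,125:215],None,fx=4,fy=4,interpolation=cv2.INTER_CUBIC)
c=cv2.resize(im[185:305,415:515],None,fx=4,fy=4,interpolation=cv2.INTER_CUBIC)
cv2.imwrite('pics/c2.png',cv2.hconcat([b,c]))
E
```

```text
(no output)
```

View pics/c1.png

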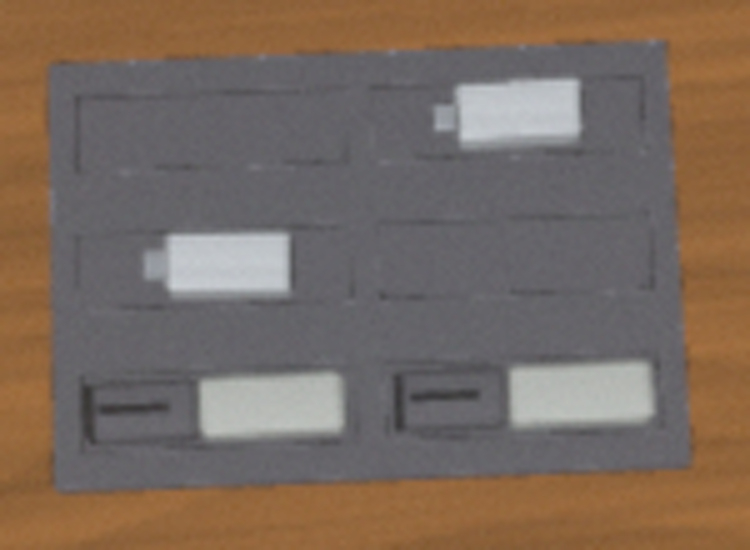

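View pics/c2.png

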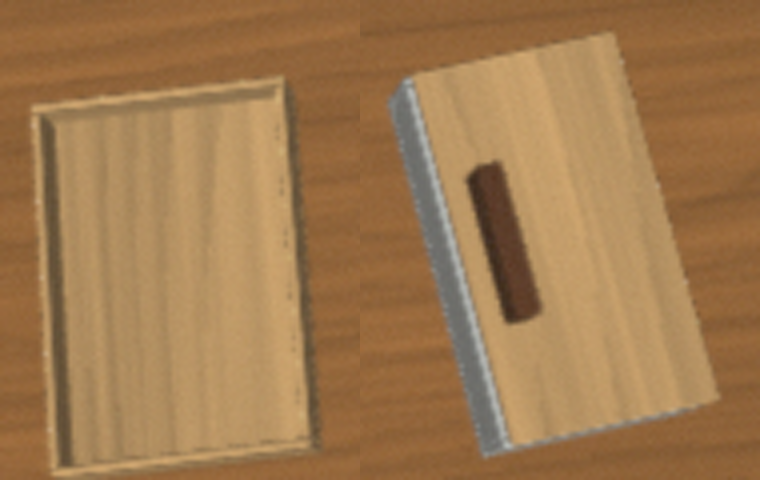

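The crops show the tray corners, the adapters with plugs to the left (+y), the highlighters with caps to the left, the pen tray rim, and the box cover. Next I'll turn these pixels into positions and check them against the known sizes.

```bash
python3 - <<'E'
from h import *
m=arm.camera_model('top')
def q(pts,ox,oy,s,z): return np.array([p2w(m,(u+.5)/s-.5+ox,(v+.5)/s-.5+oy,z) for u,v in pts])
def rect(n,pts,ox,oy,s,z):
    c=q(pts,ox,oy,s,z); L=[np.linalg.norm(c[i]-c[(i+1)%4]).round(1) for i in range(4)]
    d=(c[0]+c[1]-c[2]-c[3]); e=c[0]+c[3]-c[1]-c[2]
    print(n,c.mean(0).round(1),'sides',L,'ang x-axis',np.degrees(np.arctan2(d[1],d[0])).round(2),'y-axis',(np.degrees(np.arctan2(e[1],e[0]))-90).round(2))
rect('tray',[(50,65),(665,42),(690,466),(58,490)],235,165,5,12)
rect('A',[(458,85),(578,80),(580,138),(460,142)],235,165,5,26)
rect('B',[(167,235),(290,233),(291,289),(168,291)],235,165,5,26)
rect('H1',[(84,382),(342,373),(345,430),(88,440)],235,165,5,26)
rect('H2',[(396,374),(652,362),(655,418),(398,428)],235,165,5,26)
rect('pen',[(33,107),(285,78),(318,448),(55,473)],125,185,4,32)
rect('cover',[(52,78),(253,33),(358,400),(150,447)],415,185,4,54)
rect('grip',[(111,172),(138,162),(181,310),(152,318)],415,185,4,80)
print(-m['R'].T@m['t'])
for n,u,v in [('yellow',485,357),('mouse',357,325),('pad',261,329),('case',394,139),('stap',322,128),('pink',200,373)]: print(n,p2w(m,u,v,15))
E
```

```text
tray [592.5  -9.2  12. ] sides [np.float64(270.4), np.float64(189.2), np.float64(269.1), np.float64(189.2)] ang x-axis -3.77 y-axis -3.9
A [648.8 -81.8  26. ] sides [np.float64(52.0), np.float64(26.1), np.float64(51.7), np.float64(25.7)] ang x-axis -4.54 y-axis -3.87
B [595.4  49.1  26. ] sides [np.float64(52.7), np.float64(24.6), np.float64(52.4), np.float64(24.7)] ang x-axis -4.31 y-axis -5.18
H1 [533.5  60.9  26. ] sides [np.float64(109.4), np.float64(24.6), np.float64(108.4), np.float64(25.1)] ang x-axis -1.73 y-axis -3.92
H2 [524.2 -70.1  26. ] sides [np.float64(108.7), np.float64(24.2), np.float64(108.5), np.float64(23.3)] ang x-axis -4.11 y-axis -3.62
pen [541.6 291.1  32. ] sides [np.float64(134.6), np.float64(199.3), np.float64(135.7), np.float64(196.0)] ang x-axis 1.2 y-axis 0.04
cover [ 491.3 -325.6   54. ] sides [np.float64(109.2), np.float64(197.9), np.float64(109.3), np.float64(197.4)] ang x-axis 6.04 y-axis 6.65
grip [ 488.1 -289.    80. ] sides [np.float64(14.8), np.float64(78.0), np.float64(15.2), np.float64(76.6)] ang x-axis 6.87 y-axis 11.76
[ 304.61860254    4.95922757 1164.83317014]
yellow [ 260.  -339.2   15. ]
mouse [351.9 -86.8  15. ]
pad [364.8 111.7  15. ]
case [ 749.  -218.2   15. ]
stap [792. -62.  15.]
pink [289.7 243.   15. ]
```

All sizes match the stated ones, so the poses hold. I'll turn to the box's yaw (about 6.3°) and fly to above the grip bar.

Request:
{"method": "send_rows", "body": {
  "motion": [
    {"rz": 6},
    {"rz": 6},
    {"rz": 5.9},
    {"x": 0.03, "y": -0.037},
    {"x": 0.03, "y": -0.037},
    {"x": 0.03, "y": -0.037},
    {"x": 0.03, "y": -0.037},
    {"x": 0.03, "y": -0.037}
  ]
}}

```text
$.motion[0]: bad value
```

Request:
{"method": "send_rows", "body": {
  "motion": [
    {"x": 0.03, "y": -0.037},
    {"x": 0.03, "y": -0.037},
    {"x": 0.0354, "y": -0.0419, "grip": 0.7},
    {"z": 0.03},
    {"z": 0.03},
    {},
    {},
    {}
  ]
}}

```text
$.motion[0]: bad value
```

```bash
python3 - <<'E'
from h import *
s=arm.read_state(); print(s['clock'],s['tool_pos'].round(1),np.round(s['eef_rot'],3),s['grip_width'],s['ft_force'])
m=arm.camera_model('wrist'); print(m['R'].round(3),m['t'].round(1))
cv2.imwrite('pics/w1.png',arm.camera('wrist')[:,:,::-1])
E
```

```text
0.1 [ 276.2 -615.3  203.7] [[ 0.912  0.409 -0.001]
 [ 0.409 -0.912  0.002]
 [-0.    -0.002 -1.   ]] 85.54420543571594 [ 0.77475614 -0.78728852  0.36261015]
[[ 0.409 -0.913 -0.002]
 [-0.865 -0.388  0.319]
 [-0.292 -0.129 -0.948]] [-674.4  -41.1  380.8]
```

View pics/w1.png

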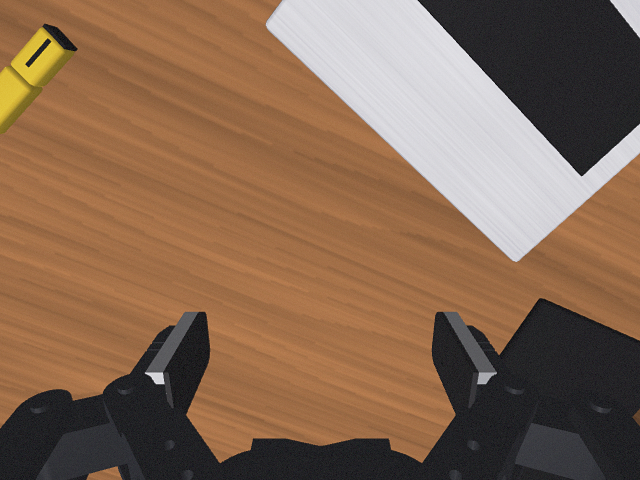

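The moves were refused because every row needs all seven fields. The wrist picture shows only the laptop corner and the yellow decoy. Resending with full rows.

Request:
{"method": "send_rows", "body": {
  "motion": [
    {"rx": 0, "ry": 0, "rz": 6, "x": 0, "y": 0, "z": 0, "grip": 1},
    {"rx": 0, "ry": 0, "rz": 6, "x": 0, "y": 0, "z": 0, "grip": 1},
    {"rx": 0, "ry": 0, "rz": 5.9, "x": 0, "y": 0, "z": 0, "grip": 1},
    {"rx": 0, "ry": 0, "rz": 0, "x": 0.03, "y": -0.037, "z": 0, "grip": 1},
    {"rx": 0, "ry": 0, "rz": 0, "x": 0.03, "y": -0.037, "z": 0, "grip": 1},
    {"rx": 0, "ry": 0, "rz": 0, "x": 0.03, "y": -0.037, "z": 0, "grip": 1},
    {"rx": 0, "ry": 0, "rz": 0, "x": 0.03, "y": -0.037, "z": 0, "grip": 1},
    {"rx": 0, "ry": 0, "rz": 0, "x": 0.03, "y": -0.037, "z": 0, "grip": 1}
  ]
}}

```text
clock: 0.95
tool_pos: [405.9, -413.7, 204.5]
eef_rot: [[0.994, 0.109, -0.0], [0.109, -0.994, 0.0], [-0.0, -0.0, -1.0]]
ft_force: [0.7, -0.1, -0.7]
grip_width: 85.2
grip_force: 0.0
```

Request:
{"method": "send_rows", "body": {
  "motion": [
    {"rx": 0, "ry": 0, "rz": 0, "x": 0.03, "y": -0.037, "z": 0, "grip": 0.7},
    {"rx": 0, "ry": 0, "rz": 0, "x": 0.03, "y": -0.037, "z": 0, "grip": 0.7},
    {"rx": 0, "ry": 0, "rz": 0, "x": 0.0354, "y": -0.0419, "z": 0, "grip": 0.7},
    {"rx": 0, "ry": 0, "rz": 0, "x": 0, "y": 0, "z": 0.03, "grip": 0.7},
    {"rx": 0, "ry": 0, "rz": 0, "x": 0, "y": 0, "z": 0.03, "grip": 0.7},
    {"rx": 0, "ry": 0, "rz": 0, "x": 0, "y": 0, "z": 0, "grip": 0.7},
    {"rx": 0, "ry": 0, "rz": 0, "x": 0, "y": 0, "z": 0, "grip": 0.7},
    {"rx": 0, "ry": 0, "rz": 0, "x": 0, "y": 0, "z": 0, "grip": 0.7}
  ]
}}

```text
clock: 1.75
tool_pos: [485.6, -294.9, 146.2]
eef_rot: [[0.994, 0.108, 0.002], [0.108, -0.994, -0.001], [0.002, 0.002, -1.0]]
ft_force: [0.0, -0.8, -0.3]
grip_width: 59.8
grip_force: 0.0
```

```bash
cat >> h.py <<'E'
def goto(X,yaw=None):
    "remaining move in tool axes: print rz needed (deg), and shift after that turn (m)"
    s=arm.read_state(); R=np.array(s['eef_rot']); p=np.mean([arm.read_state()['tool_pos'] for _ in range(5)],0)
    cur=np.degrees(np.arctan2(R[1,0],R[0,0])); rz=0 if yaw is None else cur-yaw
    a=np.radians(cur-rz); d=np.array(X)-p
    print('t',round(s['clock'],2),'tcp',p.round(1),'yaw',cur.round(2),'w',round(s['grip_width'],1),'gf',np.round(s['grip_force'],1),'F',np.round(s['ft_force'],1),
     '| rz',round(rz,2),'x',round((d[0]*np.cos(a)+d[1]*np.sin(a))/1e3,4),'y',round((d[0]*np.sin(a)-d[1]*np.cos(a))/1e3,4),'z',round(-d[2]/1e3,4))
E
python3 - <<'E'
from h import *
goto([487.3,-289.8,58],6.3)
m=arm.camera_model('wrist')
for yy in(-7,7):
  for xx in (-40,40): print(w2p(m,[487.3+xx*.994-yy*.11,-289.8+xx*.11+yy*.994,80]))
cv2.imwrite('pics/w2.png',arm.camera('wrist')[:,:,::-1])
E
```

```text
t 1.75 tcp [ 485.6 -294.9  146.2] yaw 6.22 w 59.8 gf 0.0 F [ 0.  -0.8 -0.3] | rz -0.08 x 0.0022 y -0.0049 z 0.0882
[323.1 294.2]
[323.1 174.2]
[302.  294.2]
[299.8 174.2]
```

View pics/w2.png

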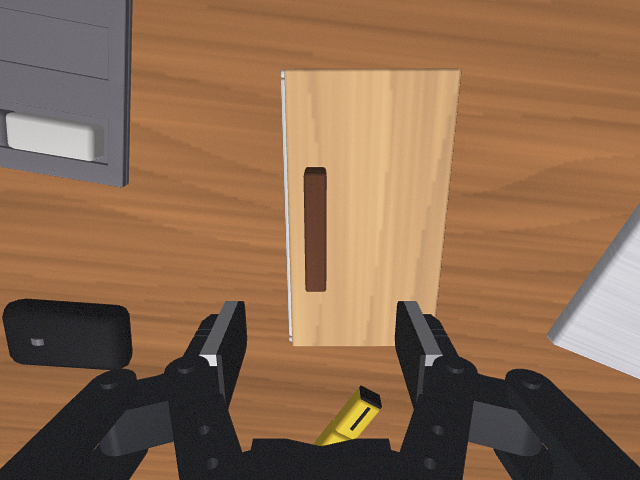

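The wrist view shows the bar at u 304–326, v 168–292, about 2 mm from the prediction, with its yaw aligned. I'll go down and grip it.

Request:
{"method": "send_rows", "body": {
  "motion": [
    {"rx": 0, "ry": 0, "rz": 0, "x": 0.004, "y": -0.0035, "z": 0.03, "grip": 0.6},
    {"rx": 0, "ry": 0, "rz": 0, "x": 0, "y": 0, "z": 0.03, "grip": 0.5},
    {"rx": 0, "ry": 0, "rz": 0, "x": 0, "y": 0, "z": 0.025, "grip": 0.5},
    {"rx": 0, "ry": 0, "rz": 0, "x": 0, "y": 0, "z": 0, "grip": 0.5},
    {"rx": 0, "ry": 0, "rz": 0, "x": 0, "y": 0, "z": 0, "grip": 0},
    {"rx": 0, "ry": 0, "rz": 0, "x": 0, "y": 0, "z": 0, "grip": 0},
    {"rx": 0, "ry": 0, "rz": 0, "x": 0, "y": 0, "z": 0, "grip": 0},
    {"rx": 0, "ry": 0, "rz": 0, "x": 0, "y": 0, "z": 0, "grip": 0}
  ]
}}

```text
clock: 2.6
tool_pos: [489.1, -290.5, 60.9]
eef_rot: [[0.994, 0.109, 0.002], [0.109, -0.994, -0.001], [0.002, 0.001, -1.0]]
ft_force: [-0.3, -0.2, -0.4]
grip_width: 0.1
grip_force: 0.0
```

The fingers closed on nothing, which I didn't expect, so I'll look.

```bash
python3 - <<'E'
from h import *
goto([489,-291,58],6.3)
a=arm.camera('wrist')[:,:,::-1]; b=arm.camera('top')[185:305,415:515,::-1]
b=cv2.resize(b,(400,480)); a=cv2.resize(a[:,120:520],(400,480))
cv2.imwrite('pics/w3.png',cv2.hconcat([a,b]))
E
```

```text
t 2.6 tcp [ 489.1 -290.5   60.9] yaw 6.26 w 0.1 gf 0.0 F [-0.3 -0.2 -0.4] | rz -0.04 x -0.0001 y 0.0005 z 0.0029
```

View pics/w3.png

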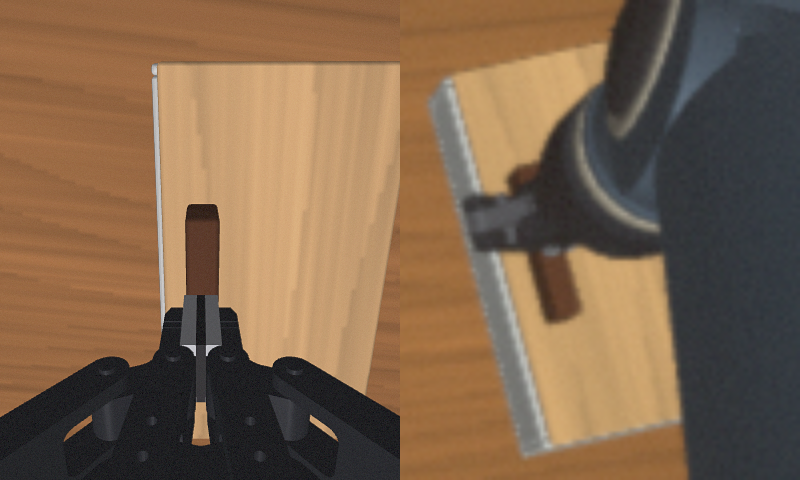

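```bash
python3 - <<'E'
from h import *
m=arm.camera_model('wrist'); c=-m['R'].T@m['t']; print('cam',c.round(1))
for z in (42,61,80,100): print(z,w2p(m,[489.1,-290.5,z]))
# bar far end top edge, both heights
for x in(-40,40):
  for z in (54,80): print(x,z,w2p(m,[489+x*.994,-290.8+x*.11,z]))
print('bar far end top at v~205: x=',p2w(m,321,205,80),'cover far edge v63',p2w(m,321,63,54))
E
```

```text
cam [ 570.5 -281.7  229.4]
42 [320.2 270.3]
61 [320.2 286.4]
80 [320.2 306. ]
100 [320.2 331.8]
-40 54 [320.9 350.1]
-40 80 [321.  383.8]
40 54 [320.7 200.7]
40 80 [320.8 216.1]
bar far end top at v~205: x= [ 533.3 -286.    80. ] cover far edge v63 [ 586.4 -280.2   54. ]
```

```bash
python3 - <<'E'
from h import *
m=arm.camera_model('side'); a=arm.camera('side')[:,:,::-1]
p=w2p(m,[489,-290.5,61]); print(p,w2p(m,[489,-290.5,80]),w2p(m,[489,-290.5,54]))
u,v=map(int,p); print(u,v)
cv2.imwrite('pics/s1.png',cv2.resize(a[v-50:v+40,u-60:u+60],None,fx=6,fy=6,interpolation=cv2.INTER_CUBIC))
E
```

```text
[338.5 198.9] [338.7 193.3] [338.4 201. ]
338 198
```

View pics/s1.png

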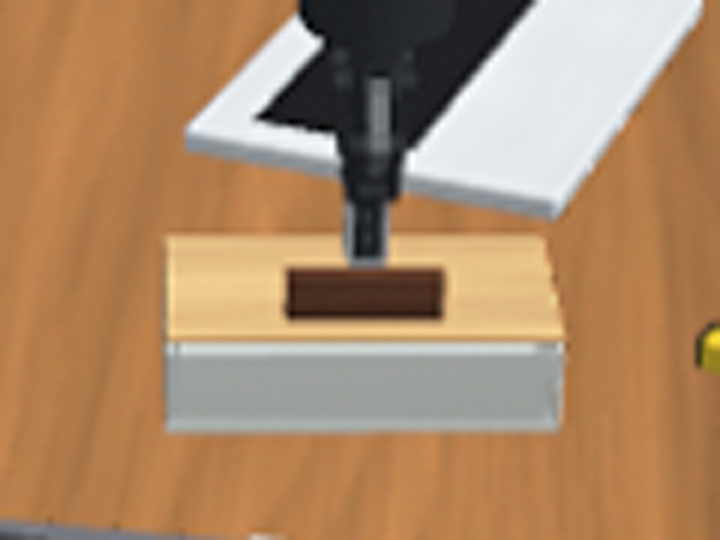

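The side and wrist views show the shut fingertips at about z 80–85, above the bar, even though the TCP reads 61. The real tips therefore sit roughly 20 mm behind the reported TCP. I'll open, lower a bit with an eye on the force, and close again.

Request:
{"method": "send_rows", "body": {
  "motion": [
    {"rx": 0, "ry": 0, "rz": 0, "x": 0, "y": 0, "z": 0, "grip": 0.5},
    {"rx": 0, "ry": 0, "rz": 0, "x": 0, "y": 0, "z": 0, "grip": 0.5},
    {"rx": 0, "ry": 0, "rz": 0, "x": 0, "y": 0, "z": 0, "grip": 0.5},
    {"rx": 0, "ry": 0, "rz": 0, "x": 0, "y": 0, "z": 0.006, "grip": 0.5},
    {"rx": 0, "ry": 0, "rz": 0, "x": 0, "y": 0, "z": 0.004, "grip": 0.5},
    {"rx": 0, "ry": 0, "rz": 0, "x": 0, "y": 0, "z": 0, "grip": 0.5}
  ]
}}

```text
clock: 3.35
tool_pos: [487.7, -289.7, 48.7]
eef_rot: [[0.994, 0.109, -0.002], [0.109, -0.994, 0.001], [-0.001, -0.001, -1.0]]
ft_force: [0.1, 0.6, -0.3]
grip_width: 42.7
grip_force: 0.0
```

Request:
{"method": "send_rows", "body": {
  "motion": [
    {"rx": 0, "ry": 0, "rz": 0, "x": 0, "y": 0, "z": 0, "grip": 0},
    {"rx": 0, "ry": 0, "rz": 0, "x": 0, "y": 0, "z": 0, "grip": 0},
    {"rx": 0, "ry": 0, "rz": 0, "x": 0, "y": 0, "z": 0, "grip": 0},
    {"rx": 0, "ry": 0, "rz": 0, "x": 0, "y": 0, "z": 0, "grip": 0}
  ]
}}

```text
clock: 3.75
tool_pos: [488.5, -290.3, 49.9]
eef_rot: [[0.994, 0.109, 0.0], [0.109, -0.994, -0.0], [0.0, 0.0, -1.0]]
ft_force: [-1.0, -0.4, 1.5]
grip_width: 11.3
grip_force: 58.6
```

The bar is now gripped with 58.6 N. I'll pull the cover open along tool +y.

Request:
{"method": "send_rows", "body": {
  "motion": [
    {"rx": 0, "ry": 0, "rz": 0, "x": 0, "y": 0.02, "z": 0, "grip": 0},
    {"rx": 0, "ry": 0, "rz": 0, "x": 0, "y": 0.025, "z": 0, "grip": 0},
    {"rx": 0, "ry": 0, "rz": 0, "x": 0, "y": 0.025, "z": 0, "grip": 0},
    {"rx": 0, "ry": 0, "rz": 0, "x": 0, "y": 0.02, "z": 0, "grip": 0},
    {"rx": 0, "ry": 0, "rz": 0, "x": 0, "y": 0.012, "z": 0, "grip": 0},
    {"rx": 0, "ry": 0, "rz": 0, "x": 0, "y": 0, "z": 0, "grip": 0},
    {"rx": 0, "ry": 0, "rz": 0, "x": 0, "y": 0, "z": 0, "grip": 0}
  ]
}}

```text
clock: 4.45
tool_pos: [499.8, -392.1, 50.0]
eef_rot: [[0.994, 0.109, 0.001], [0.109, -0.994, -0.001], [0.001, 0.002, -1.0]]
ft_force: [0.1, -1.5, 2.1]
grip_width: 11.3
grip_force: 59.4
```

```bash
python3 - <<'E'
from h import *
m=arm.camera_model('wrist'); p=arm.read_state()['tool_pos']; goto([648.8,-81.8,110],-4.1)
for dx in (8,11):
  for d in (0,10,15,20,25,30): print(dx,d,w2p(m,p+[dx*.994,dx*.109,d]))
E
```

```text
t 4.45 tcp [ 499.8 -392.1   50. ] yaw 6.27 w 11.3 gf 59.4 F [ 0.1 -1.5  2.1] | rz 10.37 x 0.1264 y -0.3202 z -0.06
8 0 [319.6 271. ]
8 10 [319.6 280.1]
8 15 [319.6 285. ]
8 20 [319.6 290.2]
8 25 [319.6 295.8]
8 30 [319.5 301.6]
11 0 [319.6 265.1]
11 10 [319.6 273.9]
11 15 [319.6 278.7]
11 20 [319.6 283.7]
11 25 [319.5 289.1]
11 30 [319.5 294.8]
```

Request:
{"method": "send_rows", "body": {
  "motion": [
    {"rx": 0, "ry": 0, "rz": 0, "x": 0, "y": 0, "z": 0, "grip": 0.4},
    {"rx": 0, "ry": 0, "rz": 0, "x": 0, "y": 0, "z": 0, "grip": 0.4},
    {"rx": 0, "ry": 0, "rz": 0, "x": 0, "y": 0, "z": 0, "grip": 0.4},
    {"rx": 0, "ry": 0, "rz": 0, "x": 0, "y": 0, "z": -0.04, "grip": 0.4},
    {"rx": 0, "ry": 0, "rz": 0, "x": 0, "y": 0, "z": -0.04, "grip": 0.4},
    {"rx": 0, "ry": 0, "rz": 0, "x": 0, "y": 0, "z": -0.02, "grip": 0.55}
  ]
}}

```text
clock: 5.05
tool_pos: [501.0, -392.1, 153.2]
eef_rot: [[0.994, 0.11, 0.004], [0.11, -0.994, -0.003], [0.004, 0.003, -1.0]]
ft_force: [0.5, -0.2, -0.1]
grip_width: 46.2
grip_force: 0.0
```

Request:
{"method": "send_rows", "body": {
  "motion": [
    {"rx": 0, "ry": 0, "rz": 5.2, "x": 0, "y": 0, "z": 0, "grip": 0.55},
    {"rx": 0, "ry": 0, "rz": 5.2, "x": 0, "y": 0, "z": 0, "grip": 0.55},
    {"rx": 0, "ry": 0, "rz": 0, "x": 0.0211, "y": -0.0441, "z": 0, "grip": 0.55},
    {"rx": 0, "ry": 0, "rz": 0, "x": 0.0211, "y": -0.0441, "z": 0, "grip": 0.55},
    {"rx": 0, "ry": 0, "rz": 0, "x": 0.0211, "y": -0.0441, "z": 0, "grip": 0.55},
    {"rx": 0, "ry": 0, "rz": 0, "x": 0.0211, "y": -0.0441, "z": 0, "grip": 0.55},
    {"rx": 0, "ry": 0, "rz": 0, "x": 0.0211, "y": -0.0441, "z": 0, "grip": 0.55},
    {"rx": 0, "ry": 0, "rz": 0, "x": 0.0211, "y": -0.0441, "z": 0, "grip": 0.55}
  ]
}}

```text
clock: 5.85
tool_pos: [645.3, -134.6, 149.6]
eef_rot: [[0.997, -0.072, -0.0], [-0.072, -0.997, -0.0], [-0.0, 0.0, -1.0]]
ft_force: [0.0, -0.1, -0.4]
grip_width: 46.8
grip_force: 0.0
```

Request:
{"method": "send_rows", "body": {
  "motion": [
    {"rx": 0, "ry": 0, "rz": 0, "x": 0, "y": -0.04, "z": 0, "grip": 0.55},
    {"rx": 0, "ry": 0, "rz": 0, "x": 0, "y": -0.012, "z": 0, "grip": 0.55},
    {"rx": 0, "ry": 0, "rz": 0, "x": 0, "y": 0, "z": 0, "grip": 0.55}
  ]
}}

```text
clock: 6.15
tool_pos: [648.5, -81.4, 149.4]
eef_rot: [[0.998, -0.067, -0.001], [-0.067, -0.998, 0.001], [-0.001, -0.001, -1.0]]
ft_force: [0.2, -0.3, 0.6]
grip_width: 46.9
grip_force: 0.0
```

```bash
python3 - <<'E'
from h import *
goto([648.8,-81.8,-8],-4.1)
cv2.imwrite('pics/w4.png',arm.camera('wrist')[:,:,::-1])
E
```

```text
t 6.15 tcp [648.5 -81.4 149.4] yaw -3.83 w 46.9 gf 0.0 F [ 0.2 -0.3  0.6] | rz 0.27 x 0.0003 y 0.0004 z 0.1574
```

View pics/w4.png

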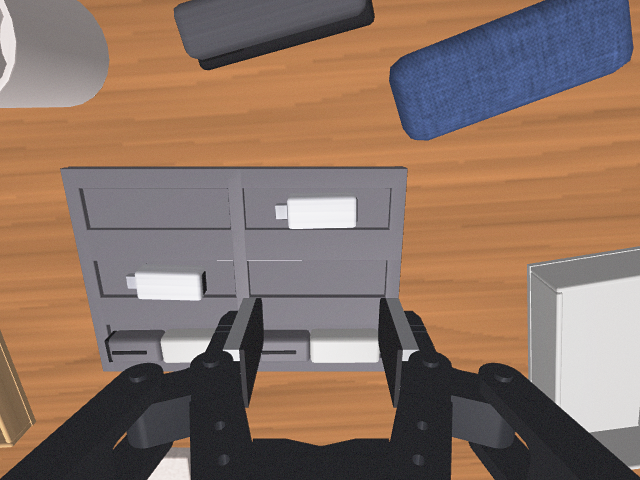

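The wrist view shows adapter A in place at (322,211) and adapter B at (171,285). The fingers close along y here, so I need a quarter turn to grasp across the adapter's width. First I'll check which way the last joint has room.

```bash
python3 - <<'E'
from h import *
s=arm.read_state(); print(np.round(s['joints'],2))
m=arm.camera_model('wrist'); print(p2w(m,322,212,26),p2w(m,288,212,26),p2w(m,357,212,26), 'B',p2w(m,171,284,26))
E
```

```text
[ 0.16  0.49 -0.14  1.64  0.08  1.02 -1.64]
[651.2 -86.5  26. ] [653.1 -60.3  26. ] [ 649.3 -113.4   26. ] B [599.   41.4  26. ]
```

Request:
{"method": "send_rows", "body": {
  "motion": [
    {"rx": 0, "ry": 0, "rz": -8.5, "x": 0, "y": 0, "z": 0, "grip": 0.55},
    {"rx": 0, "ry": 0, "rz": -8.5, "x": 0, "y": 0, "z": 0, "grip": 0.55},
    {"rx": 0, "ry": 0, "rz": -8.5, "x": 0, "y": 0, "z": 0, "grip": 0.55},
    {"rx": 0, "ry": 0, "rz": -8.5, "x": 0, "y": 0, "z": 0, "grip": 0.55},
    {"rx": 0, "ry": 0, "rz": -8.5, "x": 0, "y": 0, "z": 0, "grip": 0.55},
    {"rx": 0, "ry": 0, "rz": -8.5, "x": 0, "y": 0, "z": 0, "grip": 0.55},
    {"rx": 0, "ry": 0, "rz": -8.5, "x": 0, "y": 0, "z": 0, "grip": 0.55},
    {"rx": 0, "ry": 0, "rz": -8.5, "x": 0, "y": 0, "z": 0, "grip": 0.55}
  ]
}}

```text
clock: 7.0
tool_pos: [647.9, -89.0, 149.4]
eef_rot: [[0.439, 0.898, -0.001], [0.898, -0.439, -0.002], [-0.002, 0.0, -1.0]]
ft_force: [0.5, 0.1, 0.6]
grip_width: 47.1
grip_force: 0.0
```

Request:
{"method": "send_rows", "body": {
  "motion": [
    {"rx": 0, "ry": 0, "rz": -8.5, "x": 0, "y": 0, "z": 0, "grip": 0.55},
    {"rx": 0, "ry": 0, "rz": -8.5, "x": 0, "y": 0, "z": 0, "grip": 0.55},
    {"rx": 0, "ry": 0, "rz": -5, "x": 0, "y": 0, "z": 0, "grip": 0.55},
    {"rx": 0, "ry": 0, "rz": 0, "x": 0, "y": 0, "z": 0.04, "grip": 0.5},
    {"rx": 0, "ry": 0, "rz": 0, "x": 0, "y": 0, "z": 0.04, "grip": 0.5},
    {"rx": 0, "ry": 0, "rz": 0, "x": 0, "y": 0, "z": 0, "grip": 0.5},
    {"rx": 0, "ry": 0, "rz": 0, "x": 0, "y": 0, "z": 0, "grip": 0.5}
  ]
}}

```text
clock: 7.7
tool_pos: [648.2, -87.3, 69.6]
eef_rot: [[0.075, 0.997, -0.001], [0.997, -0.075, -0.001], [-0.001, -0.001, -1.0]]
ft_force: [0.1, -0.1, -0.2]
grip_width: 42.9
grip_force: 0.0
```

```bash
python3 - <<'E'
from h import *
goto([650,-83.5,-8],86.15)
m=arm.camera_model('wrist'); p=arm.read_state()['tool_pos']
print('pred A',[w2p(m,[650+a,-83.5+b,26]) for a in(-13,13) for b in (-27,27)], 'tcp+27',w2p(m,p+[0,0,27]))
cv2.imwrite('pics/w5.png',arm.camera('wrist')[:,:,::-1])
E
```

```text
t 7.7 tcp [648.2 -87.3  69.6] yaw 85.7 w 42.9 gf 0.0 F [ 0.1 -0.1 -0.2] | rz -0.45 x 0.0039 y 0.0015 z 0.0776
pred A [array([304.4, 289.5]), array([295.7, 202. ]), array([347.7, 286.6]), array([342.5, 198.6])] tcp+27 [319.9 314.5]
```

View pics/w5.png

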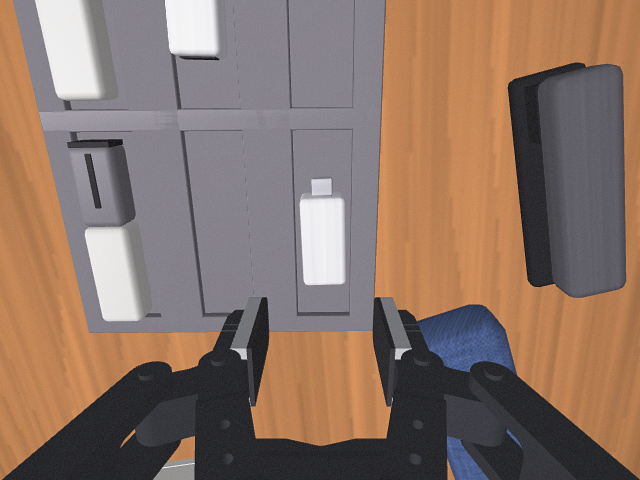

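The wrist view shows adapter A's body at u 301–345, v 194–284, within 3 mm of the prediction, so I use (650,-81). The stapler is clear of the fingers. I'll go down and close.

Request:
{"method": "send_rows", "body": {
  "motion": [
    {"rx": 0, "ry": 0, "rz": -0.4, "x": 0.0064, "y": 0.0015, "z": 0.03, "grip": 0.5},
    {"rx": 0, "ry": 0, "rz": 0, "x": 0, "y": 0, "z": 0.03, "grip": 0.5},
    {"rx": 0, "ry": 0, "rz": 0, "x": 0, "y": 0, "z": 0.013, "grip": 0.5},
    {"rx": 0, "ry": 0, "rz": 0, "x": 0, "y": 0, "z": 0, "grip": 0.5},
    {"rx": 0, "ry": 0, "rz": 0, "x": 0, "y": 0, "z": 0, "grip": 0.5}
  ]
}}

```text
clock: 8.25
tool_pos: [652.0, -78.9, -1.5]
eef_rot: [[0.066, 0.998, 0.003], [0.998, -0.066, -0.0], [-0.0, 0.003, -1.0]]
ft_force: [0.5, -0.7, 0.4]
grip_width: 42.5
grip_force: 0.0
```

Request:
{"method": "send_rows", "body": {
  "motion": [
    {"rx": 0, "ry": 0, "rz": 0, "x": 0, "y": 0, "z": 0, "grip": 0},
    {"rx": 0, "ry": 0, "rz": 0, "x": 0, "y": 0, "z": 0, "grip": 0},
    {"rx": 0, "ry": 0, "rz": 0, "x": 0, "y": 0, "z": 0, "grip": 0},
    {"rx": 0, "ry": 0, "rz": 0, "x": 0, "y": 0, "z": 0, "grip": 0}
  ]
}}

```text
clock: 8.65
tool_pos: [649.9, -78.4, 2.5]
eef_rot: [[0.065, 0.998, -0.001], [0.998, -0.065, -0.002], [-0.003, -0.001, -1.0]]
ft_force: [-13.6, -0.3, 29.8]
grip_width: 5.3
grip_force: 57.3
```

The fingers rode over the adapter's top. From this I get shut tips at about TCP + 23 mm. I'll open, go about 8 mm lower and regrip.

Request:
{"method": "send_rows", "body": {
  "motion": [
    {"rx": 0, "ry": 0, "rz": 0, "x": 0, "y": 0, "z": -0.015, "grip": 0.5},
    {"rx": 0, "ry": 0, "rz": 0, "x": 0, "y": 0, "z": 0, "grip": 0.5},
    {"rx": 0, "ry": 0, "rz": 0, "x": 0, "y": 0, "z": 0, "grip": 0.5},
    {"rx": 0, "ry": 0, "rz": 0, "x": 0, "y": 0, "z": 0, "grip": 0.5}
  ]
}}

```text
clock: 9.05
tool_pos: [650.3, -78.7, 11.0]
eef_rot: [[0.065, 0.998, -0.001], [0.998, -0.065, 0.0], [-0.0, -0.001, -1.0]]
ft_force: [0.2, 0.2, -0.1]
grip_width: 43.1
grip_force: 0.0
```

```bash
python3 - <<'E'
from h import *
goto([650,-81,-9],86.15)
m=arm.camera_model('wrist'); 
cv2.imwrite('pics/w6.png',arm.camera('wrist')[150:450,160:480,::-1])
E
```

```text
t 9.05 tcp [650.3 -78.7  11. ] yaw 86.25 w 43.1 gf 0.0 F [ 0.2  0.2 -0.1] | rz 0.1 x -0.0023 y -0.0001 z 0.02
```

View pics/w6.png

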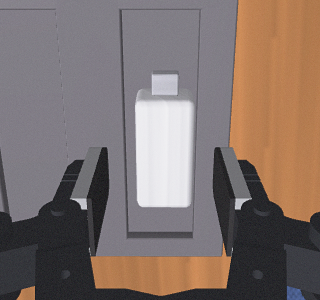

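The adapter is still in its pocket, at u 295–354 and about 2 mm towards +x from the finger midline. I'll descend with that correction.

Request:
{"method": "send_rows", "body": {
  "motion": [
    {"rx": 0, "ry": 0, "rz": 0, "x": 0, "y": 0.0015, "z": 0.012, "grip": 0.5},
    {"rx": 0, "ry": 0, "rz": 0, "x": 0, "y": 0, "z": 0.008, "grip": 0.5},
    {"rx": 0, "ry": 0, "rz": 0, "x": 0, "y": 0, "z": 0, "grip": 0.5}
  ]
}}

```text
clock: 9.4
tool_pos: [650.3, -78.6, -10.9]
eef_rot: [[0.065, 0.998, -0.004], [0.998, -0.065, 0.0], [0.0, -0.004, -1.0]]
ft_force: [0.2, -1.0, -0.0]
grip_width: 42.7
grip_force: 0.0
```

Request:
{"method": "send_rows", "body": {
  "motion": [
    {"rx": 0, "ry": 0, "rz": 0, "x": 0, "y": 0, "z": 0, "grip": 0},
    {"rx": 0, "ry": 0, "rz": 0, "x": 0, "y": 0, "z": 0, "grip": 0},
    {"rx": 0, "ry": 0, "rz": 0, "x": 0, "y": 0, "z": 0, "grip": 0},
    {"rx": 0, "ry": 0, "rz": 0, "x": 0, "y": 0, "z": 0, "grip": 0}
  ]
}}

```text
clock: 9.8
tool_pos: [652.2, -78.6, -8.2]
eef_rot: [[0.065, 0.998, 0.0], [0.998, -0.065, -0.0], [-0.0, 0.0, -1.0]]
ft_force: [0.8, 0.2, -0.4]
grip_width: 23.9
grip_force: 60.0
```

Gripped: 23.9 mm at 60 N. I'll lift and carry it to the box.

Request:
{"method": "send_rows", "body": {
  "motion": [
    {"rx": 0, "ry": 0, "rz": 0, "x": 0, "y": 0, "z": -0.03, "grip": 0},
    {"rx": 0, "ry": 0, "rz": 0, "x": 0, "y": 0, "z": -0.04, "grip": 0},
    {"rx": 0, "ry": 0, "rz": 0, "x": 0, "y": 0, "z": -0.04, "grip": 0},
    {"rx": 0, "ry": 0, "rz": -5.1, "x": 0, "y": 0, "z": 0, "grip": 0},
    {"rx": 0, "ry": 0, "rz": -5.1, "x": 0, "y": 0, "z": 0, "grip": 0}
  ]
}}

```text
clock: 10.3
tool_pos: [653.2, -78.7, 103.9]
eef_rot: [[-0.116, 0.993, 0.004], [0.993, 0.116, -0.001], [-0.001, 0.004, -1.0]]
ft_force: [-0.2, -0.3, -1.4]
grip_width: 23.8
grip_force: 60.1
```

Request:
{"method": "send_rows", "body": {
  "motion": [
    {"rx": 0, "ry": 0, "rz": 0, "x": -0.037, "y": -0.0235, "z": 0, "grip": 0},
    {"rx": 0, "ry": 0, "rz": 0, "x": -0.037, "y": -0.0235, "z": 0, "grip": 0},
    {"rx": 0, "ry": 0, "rz": 0, "x": -0.037, "y": -0.0235, "z": 0, "grip": 0},
    {"rx": 0, "ry": 0, "rz": 0, "x": -0.037, "y": -0.0235, "z": 0, "grip": 0},
    {"rx": 0, "ry": 0, "rz": 0, "x": -0.037, "y": -0.0235, "z": 0, "grip": 0},
    {"rx": 0, "ry": 0, "rz": 0, "x": -0.037, "y": -0.0235, "z": 0, "grip": 0},
    {"rx": 0, "ry": 0, "rz": 0, "x": 0, "y": 0, "z": 0, "grip": 0},
    {"rx": 0, "ry": 0, "rz": 0, "x": 0, "y": 0, "z": 0, "grip": 0}
  ]
}}

```text
clock: 11.1
tool_pos: [536.0, -316.7, 101.6]
eef_rot: [[-0.109, 0.994, -0.0], [0.994, 0.109, -0.0], [-0.0, -0.0, -1.0]]
ft_force: [0.6, 1.4, -0.0]
grip_width: 23.7
grip_force: 60.1
```

```bash
python3 - <<'E'
from h import *
goto([534.5,-325,2],96.3)
E
```

```text
t 11.1 tcp [ 536.  -316.7  101.6] yaw 96.26 w 23.7 gf 60.1 F [ 0.6  1.4 -0. ] | rz -0.04 x -0.0081 y -0.0024 z 0.0996
```

Request:
{"method": "send_rows", "body": {
  "motion": [
    {"rx": 0, "ry": 0, "rz": 0, "x": -0.008, "y": -0.0024, "z": 0.0, "grip": 0},
    {"rx": 0, "ry": 0, "rz": 0, "x": 0, "y": 0, "z": 0.035, "grip": 0},
    {"rx": 0, "ry": 0, "rz": 0, "x": 0, "y": 0, "z": 0.035, "grip": 0},
    {"rx": 0, "ry": 0, "rz": 0, "x": 0, "y": 0, "z": 0.028, "grip": 0},
    {"rx": 0, "ry": 0, "rz": 0, "x": 0, "y": 0, "z": 0, "grip": 0},
    {"rx": 0, "ry": 0, "rz": 0, "x": 0, "y": 0, "z": 0, "grip": 0.45},
    {"rx": 0, "ry": 0, "rz": 0, "x": 0, "y": 0, "z": 0, "grip": 0.45},
    {"rx": 0, "ry": 0, "rz": 0, "x": 0, "y": 0, "z": 0, "grip": 0.45}
  ]
}}

```text
clock: 11.9
tool_pos: [537.0, -323.7, 5.7]
eef_rot: [[-0.113, 0.994, 0.003], [0.994, 0.113, -0.002], [-0.002, 0.003, -1.0]]
ft_force: [-1.3, -0.7, 0.5]
grip_width: 38.5
grip_force: 0.0
```

Request:
{"method": "send_rows", "body": {
  "motion": [
    {"rx": 0, "ry": 0, "rz": 0, "x": 0, "y": 0, "z": -0.04, "grip": 0.45},
    {"rx": 0, "ry": 0, "rz": 0, "x": 0, "y": 0, "z": -0.05, "grip": 0.45},
    {"rx": 0, "ry": 0, "rz": 5.1, "x": 0, "y": 0, "z": 0, "grip": 0.5},
    {"rx": 0, "ry": 0, "rz": 5.1, "x": 0, "y": 0, "z": 0, "grip": 0.5}
  ]
}}

```text
clock: 12.3
tool_pos: [537.3, -324.2, 97.5]
eef_rot: [[0.069, 0.998, 0.006], [0.998, -0.069, -0.003], [-0.003, 0.006, -1.0]]
ft_force: [-0.3, 0.5, -0.7]
grip_width: 42.9
grip_force: 0.0
```

```bash
python3 - <<'E'
from h import *
goto([596,48,100],86.15)
im=arm.camera('top')[:,:,::-1]
cv2.imwrite('pics/t2.png',cv2.resize(im[140:310,120:520],None,fx=2,fy=2,interpolation=cv2.INTER_CUBIC))
E
```

```text
t 12.3 tcp [ 537.3 -324.2   97.5] yaw 86.05 w 42.9 gf 0.0 F [-0.3  0.5 -0.7] | rz -0.1 x 0.3753 y 0.0336 z -0.0025
```

View pics/t2.png

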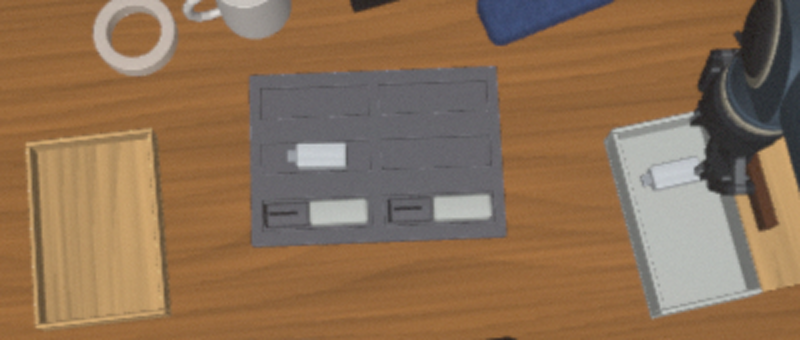

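Adapter A lies in the box at (670,172) in this crop. B and both highlighters have not moved. Now adapter B.

Request:
{"method": "send_rows", "body": {
  "motion": [
    {"rx": 0, "ry": 0, "rz": 0, "x": 0.046, "y": 0.0043, "z": 0, "grip": 0.5},
    {"rx": 0, "ry": 0, "rz": 0, "x": 0.046, "y": 0.0043, "z": 0, "grip": 0.5},
    {"rx": 0, "ry": 0, "rz": 0, "x": 0.046, "y": 0.0043, "z": 0, "grip": 0.5},
    {"rx": 0, "ry": 0, "rz": 0, "x": 0.046, "y": 0.0043, "z": 0, "grip": 0.5},
    {"rx": 0, "ry": 0, "rz": 0, "x": 0.046, "y": 0.0043, "z": 0, "grip": 0.5},
    {"rx": 0, "ry": 0, "rz": 0, "x": 0.046, "y": 0.0043, "z": 0, "grip": 0.5},
    {"rx": 0, "ry": 0, "rz": 0, "x": 0.046, "y": 0.0043, "z": 0, "grip": 0.5},
    {"rx": 0, "ry": 0, "rz": 0, "x": 0.046, "y": 0.0043, "z": 0, "grip": 0.5}
  ]
}}

```text
clock: 13.15
tool_pos: [594.3, 43.5, 94.7]
eef_rot: [[0.064, 0.998, 0.002], [0.998, -0.064, -0.0], [-0.0, 0.002, -1.0]]
ft_force: [0.7, 0.6, -1.1]
grip_width: 42.8
grip_force: 0.0
```

Request:
{"method": "send_rows", "body": {
  "motion": [
    {"rx": 0, "ry": 0, "rz": 0, "x": 0.006, "y": 0.001, "z": 0.03, "grip": 0.5},
    {"rx": 0, "ry": 0, "rz": 0, "x": 0, "y": 0, "z": 0.03, "grip": 0.5},
    {"rx": 0, "ry": 0, "rz": 0, "x": 0, "y": 0, "z": 0, "grip": 0.5},
    {"rx": 0, "ry": 0, "rz": 0, "x": 0, "y": 0, "z": 0, "grip": 0.5}
  ]
}}

```text
clock: 13.55
tool_pos: [595.4, 47.4, 34.2]
eef_rot: [[0.065, 0.998, 0.0], [0.998, -0.065, -0.0], [-0.0, 0.0, -1.0]]
ft_force: [0.3, -0.2, 0.8]
grip_width: 43.0
grip_force: 0.0
```

```bash
cat >> h.py <<'E'
def blob(z,lo=180,win=None,name='wrist'):
    "bright grey blobs in a camera picture: pixel box and world centre at height z"
    m=arm.camera_model(name); a=arm.camera(name).astype(int); k=((a.min(2)>lo)&(a.max(2)-a.min(2)<25)).astype(np.uint8)
    if win: w=np.zeros_like(k); w[win[0]:win[1],win[2]:win[3]]=1; k*=w
    n,_,st,c=cv2.connectedComponentsWithStats(k)
    for i in range(1,n):
        if st[i,4]>60: print('blob',st[i],c[i].round(1),p2w(m,*c[i],z))
E
python3 - <<'E'
from h import *
goto([597.5,49,-9],86.15)
m=arm.camera_model('wrist'); print([w2p(m,[597.5+a,49+b,26]) for a in(-13,13) for b in (-27,27)])
blob(26,190); blob(26,175,(170,260,240,380),'top')
E
```

```text
t 13.55 tcp [595.4  47.4  34.2] yaw 86.29 w 43.0 gf 0.0 F [ 0.3 -0.2  0.8] | rz 0.14 x 0.0017 y 0.002 z 0.0432
[array([302.2, 324.2]), array([293. , 224.2]), array([352.6, 321.3]), array([348.1, 220.8])]
blob [312 200  23  19 238] [321.1 208.2] [598.2  82.9  26. ]
blob [ 296  223   51   98 4701] [320.  270.8] [595.6  51.3  26. ]
blob [ 169  248   53  106 4305] [195.8 298.2] [532.2  40.4  26. ]
blob [275 240  28  12 271] [287.5 245.9] [531.2  39.9  26. ]
```

The wrist camera puts B's body at (595.6,51.3), nearly centred between the fingers. I'll grasp it.

Request:
{"method": "send_rows", "body": {
  "motion": [
    {"rx": 0, "ry": 0, "rz": 0, "x": 0.003, "y": 0.0005, "z": 0.025, "grip": 0.5},
    {"rx": 0, "ry": 0, "rz": 0, "x": 0, "y": 0, "z": 0.018, "grip": 0.5},
    {"rx": 0, "ry": 0, "rz": 0, "x": 0, "y": 0, "z": 0, "grip": 0.5},
    {"rx": 0, "ry": 0, "rz": 0, "x": 0, "y": 0, "z": 0, "grip": 0},
    {"rx": 0, "ry": 0, "rz": 0, "x": 0, "y": 0, "z": 0, "grip": 0},
    {"rx": 0, "ry": 0, "rz": 0, "x": 0, "y": 0, "z": 0, "grip": 0},
    {"rx": 0, "ry": 0, "rz": 0, "x": 0, "y": 0, "z": 0, "grip": 0}
  ]
}}

```text
clock: 14.35
tool_pos: [597.3, 50.6, -7.5]
eef_rot: [[0.065, 0.998, 0.003], [0.998, -0.065, 0.0], [0.0, 0.003, -1.0]]
ft_force: [-0.8, -0.7, 6.7]
grip_width: 23.9
grip_force: 59.5
```

Request:
{"method": "send_rows", "body": {
  "motion": [
    {"rx": 0, "ry": 0, "rz": 0, "x": 0, "y": 0, "z": -0.03, "grip": 0},
    {"rx": 0, "ry": 0, "rz": 0, "x": 0, "y": 0, "z": -0.04, "grip": 0},
    {"rx": 0, "ry": 0, "rz": 0, "x": 0, "y": 0, "z": -0.04, "grip": 0},
    {"rx": 0, "ry": 0, "rz": -5.1, "x": 0, "y": 0, "z": 0, "grip": 0},
    {"rx": 0, "ry": 0, "rz": -5.1, "x": 0, "y": 0, "z": 0, "grip": 0},
    {"rx": 0, "ry": 0, "rz": 0, "x": -0.04, "y": -0.0205, "z": 0, "grip": 0},
    {"rx": 0, "ry": 0, "rz": 0, "x": -0.04, "y": -0.0205, "z": 0, "grip": 0}
  ]
}}

```text
clock: 15.05
tool_pos: [564.1, -33.0, 101.2]
eef_rot: [[-0.116, 0.993, 0.001], [0.993, 0.116, 0.001], [0.0, 0.001, -1.0]]
ft_force: [0.9, -0.7, -0.1]
grip_width: 23.6
grip_force: 59.1
```

Request:
{"method": "send_rows", "body": {
  "motion": [
    {"rx": 0, "ry": 0, "rz": 0, "x": -0.04, "y": -0.0205, "z": 0, "grip": 0},
    {"rx": 0, "ry": 0, "rz": 0, "x": -0.04, "y": -0.0205, "z": 0, "grip": 0},
    {"rx": 0, "ry": 0, "rz": 0, "x": -0.04, "y": -0.0205, "z": 0, "grip": 0},
    {"rx": 0, "ry": 0, "rz": 0, "x": -0.04, "y": -0.0205, "z": 0, "grip": 0},
    {"rx": 0, "ry": 0, "rz": 0, "x": -0.04, "y": -0.0205, "z": 0, "grip": 0},
    {"rx": 0, "ry": 0, "rz": 0, "x": -0.04, "y": -0.0205, "z": 0, "grip": 0},
    {"rx": 0, "ry": 0, "rz": 0, "x": -0.04, "y": -0.0205, "z": 0, "grip": 0},
    {"rx": 0, "ry": 0, "rz": 0, "x": 0, "y": 0, "z": 0, "grip": 0}
  ]
}}

```text
clock: 15.85
tool_pos: [449.0, -335.9, 100.5]
eef_rot: [[-0.101, 0.995, -0.002], [0.995, 0.101, -0.004], [-0.004, -0.002, -1.0]]
ft_force: [-1.6, 0.6, -0.4]
grip_width: 23.6
grip_force: 59.1
```

```bash
python3 - <<'E'
from h import *
goto([451,-334.5,2],96.3)
E
```

```text
t 15.85 tcp [ 449.  -335.9  100.5] yaw 95.78 w 23.6 gf 59.1 F [-1.6  0.6 -0.4] | rz -0.52 x 0.0012 y 0.0021 z 0.0985
```

Request:
{"method": "send_rows", "body": {
  "motion": [
    {"rx": 0, "ry": 0, "rz": 0, "x": 0.001, "y": 0.002, "z": 0.0, "grip": 0},
    {"rx": 0, "ry": 0, "rz": 0, "x": 0, "y": 0, "z": 0.035, "grip": 0},
    {"rx": 0, "ry": 0, "rz": 0, "x": 0, "y": 0, "z": 0.035, "grip": 0},
    {"rx": 0, "ry": 0, "rz": 0, "x": 0, "y": 0, "z": 0.028, "grip": 0},
    {"rx": 0, "ry": 0, "rz": 0, "x": 0, "y": 0, "z": 0, "grip": 0},
    {"rx": 0, "ry": 0, "rz": 0, "x": 0, "y": 0, "z": 0, "grip": 0.45},
    {"rx": 0, "ry": 0, "rz": 0, "x": 0, "y": 0, "z": 0, "grip": 0.45},
    {"rx": 0, "ry": 0, "rz": 0, "x": 0, "y": 0, "z": 0, "grip": 0.45}
  ]
}}

```text
clock: 16.65
tool_pos: [456.5, -327.1, 4.5]
eef_rot: [[-0.113, 0.994, 0.003], [0.994, 0.113, -0.002], [-0.002, 0.003, -1.0]]
ft_force: [0.7, -0.2, 0.5]
grip_width: 38.5
grip_force: 0.0
```

Request:
{"method": "send_rows", "body": {
  "motion": [
    {"rx": 0, "ry": 0, "rz": 0, "x": 0, "y": 0, "z": -0.04, "grip": 0.45},
    {"rx": 0, "ry": 0, "rz": 0, "x": 0, "y": 0, "z": -0.05, "grip": 0.45},
    {"rx": 0, "ry": 0, "rz": 5.1, "x": 0, "y": 0, "z": -0.02, "grip": 0.5},
    {"rx": 0, "ry": 0, "rz": 5, "x": 0, "y": 0, "z": 0, "grip": 0.5},
    {"rx": 0, "ry": 0, "rz": 0, "x": 0.046, "y": 0.01, "z": 0, "grip": 0.5},
    {"rx": 0, "ry": 0, "rz": 0, "x": 0.046, "y": 0.01, "z": 0, "grip": 0.5},
    {"rx": 0, "ry": 0, "rz": 0, "x": 0.046, "y": 0.01, "z": 0, "grip": 0.5}
  ]
}}

```text
clock: 17.35
tool_pos: [494.4, -189.8, 114.2]
eef_rot: [[0.065, 0.998, 0.003], [0.998, -0.065, -0.001], [-0.001, 0.003, -1.0]]
ft_force: [1.4, 0.5, 0.1]
grip_width: 42.7
grip_force: 0.0
```

```bash
python3 - <<'E'
from h import *
goto([525.5,-69,40],86.15)
blob(20,165,(180,310,420,520),'top')
blob(26,170,(170,260,240,380),'top')
im=arm.camera('top')[:,:,::-1]
cv2.imwrite('pics/t3.png',cv2.resize(im[140:310,120:520],None,fx=2,fy=2,interpolation=cv2.INTER_CUBIC))
E
```

```text
t 17.35 tcp [ 494.4 -189.8  114.2] yaw 86.28 w 42.7 gf 0.0 F [1.4 0.5 0.1] | rz 0.13 x 0.1226 y 0.0229 z 0.0742
blob [337 238  28  12 296] [350.6 243.3] [522.5 -93.1  26. ]
blob [275 240  28  12 298] [288.6 245.6] [531.6  37.8  26. ]
```

View pics/t3.png

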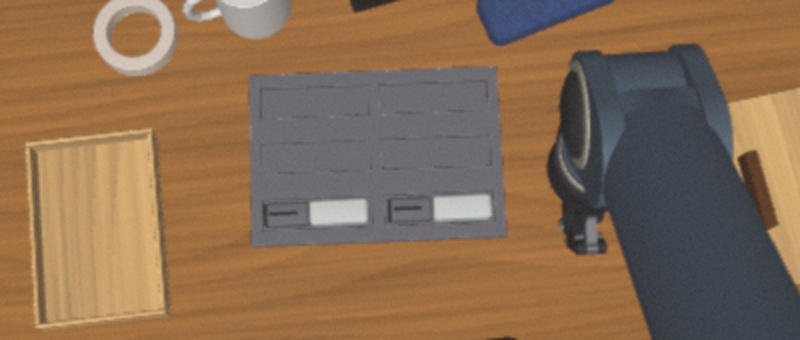

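Both highlighters are unmoved and the pocket tray is otherwise empty. The box is hidden by the arm, so I'll check it later. Now highlighter 2.

Request:
{"method": "send_rows", "body": {
  "motion": [
    {"rx": 0, "ry": 0, "rz": 0, "x": 0.041, "y": 0.0077, "z": 0.01, "grip": 0.5},
    {"rx": 0, "ry": 0, "rz": 0, "x": 0.041, "y": 0.0077, "z": 0.01, "grip": 0.5},
    {"rx": 0, "ry": 0, "rz": 0, "x": 0.041, "y": 0.0077, "z": 0.02, "grip": 0.5},
    {"rx": 0, "ry": 0, "rz": 0, "x": 0, "y": 0, "z": 0.035, "grip": 0.5},
    {"rx": 0, "ry": 0, "rz": 0, "x": 0, "y": 0, "z": 0, "grip": 0.5},
    {"rx": 0, "ry": 0, "rz": 0, "x": 0, "y": 0, "z": 0, "grip": 0.5}
  ]
}}

```text
clock: 18.1
tool_pos: [524.3, -71.4, 38.0]
eef_rot: [[0.066, 0.998, -0.001], [0.998, -0.066, -0.001], [-0.001, -0.001, -1.0]]
ft_force: [0.6, 0.8, 0.5]
grip_width: 42.5
grip_force: 0.0
```

```bash
python3 - <<'E'
from h import *
goto([525.5,-69.5,-9],86.15)
m=arm.camera_model('wrist'); print('corners',[w2p(m,[525.5+a,-69.5+b,26]) for a in(-13,13) for b in (-55,-7,55)])
blob(26,170); blob(20,165,(180,310,400,520),'top')
E
```

```text
t 18.1 tcp [524.3 -71.4  38. ] yaw 86.23 w 42.5 gf 0.0 F [0.6 0.8 0.5] | rz 0.08 x 0.002 y 0.0011 z 0.047
corners [array([304.9, 364.7]), array([297.5, 285.4]), array([286. , 162.9]), array([352.4, 362. ]), array([348.6, 282.3]), array([342.7, 159.1])]
blob [ 292    0   58  114 6370] [321.1  55.2] [531.5  29.4  26. ]
blob [ 297  255   48  107 4673] [320.2 309. ] [523.2 -90.8  26. ]
blob [233 349  14  10  74] [241.7 352.7] [ 479.  -114.5   26. ]
blob [395 349  14  10  73] [399.3 352.7] [ 564.1 -120.2   26. ]
blob [427 195  47  11  89] [450.5 200. ] [ 595.4 -319.6   20. ]
blob [ 427  202   74   90 3282] [461.3 243.9] [ 497.5 -327.2   20. ]
```

Request:
{"method": "send_rows", "body": {
  "motion": [
    {"rx": 0, "ry": 0, "rz": 0, "x": 0.002, "y": 0.0005, "z": 0.025, "grip": 0.5},
    {"rx": 0, "ry": 0, "rz": 0, "x": 0, "y": 0, "z": 0.022, "grip": 0.5},
    {"rx": 0, "ry": 0, "rz": 0, "x": 0, "y": 0, "z": 0, "grip": 0.5},
    {"rx": 0, "ry": 0, "rz": 0, "x": 0, "y": 0, "z": 0, "grip": 0},
    {"rx": 0, "ry": 0, "rz": 0, "x": 0, "y": 0, "z": 0, "grip": 0},
    {"rx": 0, "ry": 0, "rz": 0, "x": 0, "y": 0, "z": 0, "grip": 0},
    {"rx": 0, "ry": 0, "rz": 0, "x": 0, "y": 0, "z": 0, "grip": 0}
  ]
}}

```text
clock: 18.9
tool_pos: [526.5, -68.2, -7.6]
eef_rot: [[0.064, 0.998, 0.003], [0.998, -0.064, -0.001], [-0.001, 0.003, -1.0]]
ft_force: [-0.4, -0.9, 8.0]
grip_width: 24.0
grip_force: 59.7
```

Gripped. I'll lift and carry it to the pen tray.

Request:
{"method": "send_rows", "body": {
  "motion": [
    {"rx": 0, "ry": 0, "rz": 0, "x": 0, "y": 0, "z": -0.03, "grip": 0},
    {"rx": 0, "ry": 0, "rz": 0, "x": 0, "y": 0, "z": -0.04, "grip": 0},
    {"rx": 0, "ry": 0, "rz": 0, "x": 0, "y": 0, "z": -0.03, "grip": 0},
    {"rx": 0, "ry": 0, "rz": -4.4, "x": 0, "y": 0, "z": 0, "grip": 0},
    {"rx": 0, "ry": 0, "rz": 0, "x": 0.044, "y": 0.008, "z": 0, "grip": 0},
    {"rx": 0, "ry": 0, "rz": 0, "x": 0.044, "y": 0.008, "z": 0, "grip": 0},
    {"rx": 0, "ry": 0, "rz": 0, "x": 0.044, "y": 0.008, "z": 0, "grip": 0},
    {"rx": 0, "ry": 0, "rz": 0, "x": 0.044, "y": 0.008, "z": 0, "grip": 0}
  ]
}}

```text
clock: 19.7
tool_pos: [555.1, 110.2, 91.4]
eef_rot: [[-0.013, 1.0, 0.001], [1.0, 0.013, -0.0], [-0.0, 0.001, -1.0]]
ft_force: [1.2, -0.7, -0.4]
grip_width: 23.9
grip_force: 59.1
```

Request:
{"method": "send_rows", "body": {
  "motion": [
    {"rx": 0, "ry": 0, "rz": 0, "x": 0.044, "y": 0.008, "z": 0, "grip": 0},
    {"rx": 0, "ry": 0, "rz": 0, "x": 0.044, "y": 0.008, "z": 0, "grip": 0},
    {"rx": 0, "ry": 0, "rz": 0, "x": 0.044, "y": 0.008, "z": 0, "grip": 0},
    {"rx": 0, "ry": 0, "rz": 0, "x": 0.044, "y": 0.008, "z": 0, "grip": 0},
    {"rx": 0, "ry": 0, "rz": 0, "x": 0, "y": 0, "z": 0, "grip": 0},
    {"rx": 0, "ry": 0, "rz": 0, "x": 0, "y": 0, "z": 0, "grip": 0}
  ]
}}

```text
clock: 20.3
tool_pos: [583.8, 286.7, 90.9]
eef_rot: [[-0.016, 1.0, 0.0], [1.0, 0.016, 0.0], [0.0, 0.0, -1.0]]
ft_force: [-0.2, -0.0, -0.9]
grip_width: 24.1
grip_force: 59.1
```

```bash
python3 - <<'E'
from h import *
goto([587,292.5,0],90.6)
m=arm.camera_model('wrist')
print('pen rim far edge pred',[w2p(m,[541.6+a,291.1+b,32]) for a in (-100,100) for b in(67.5,)], 'far inner',w2p(m,[587,291+62.5,32]))
cv2.imwrite('pics/w7.png',arm.camera('wrist')[:,:,::-1])
E
```

```text
t 20.3 tcp [583.8 286.7  90.9] yaw 90.93 w 24.1 gf 59.1 F [-0.2 -0.  -0.9] | rz 0.33 x 0.0057 y 0.0033 z 0.0909
pen rim far edge pred [array([ 66.4, 118.1]), array([425.3, 123.9])] far inner [327.5 131.7]
```

View pics/w7.png

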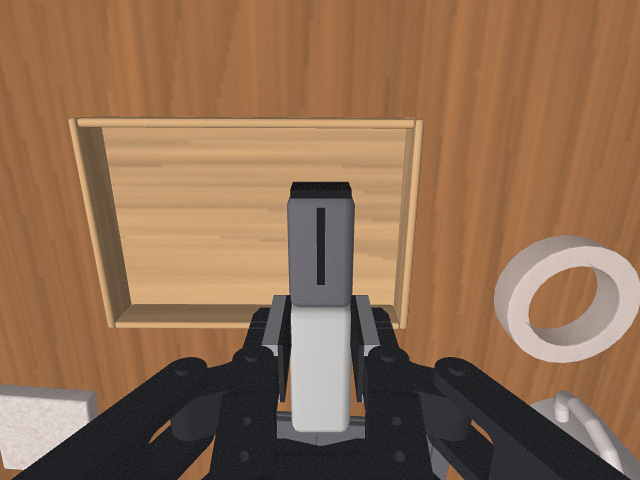

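The wrist view shows the tray's far corners at (70,119) and (422,121), within 4 px of the prediction. The highlighter is held straight between v 182 and 432. I'll lower and release it.

Request:
{"method": "send_rows", "body": {
  "motion": [
    {"rx": 0, "ry": 0, "rz": 0.3, "x": 0.0055, "y": 0.003, "z": 0.03, "grip": 0},
    {"rx": 0, "ry": 0, "rz": 0, "x": 0, "y": 0, "z": 0.035, "grip": 0},
    {"rx": 0, "ry": 0, "rz": 0, "x": 0, "y": 0, "z": 0.03, "grip": 0},
    {"rx": 0, "ry": 0, "rz": 0, "x": 0, "y": 0, "z": 0, "grip": 0},
    {"rx": 0, "ry": 0, "rz": 0, "x": 0, "y": 0, "z": 0, "grip": 0}
  ]
}}

```text
clock: 20.85
tool_pos: [587.6, 289.0, -4.0]
eef_rot: [[-0.006, 1.0, -0.0], [1.0, 0.006, -0.001], [-0.001, -0.0, -1.0]]
ft_force: [-0.1, 0.2, 0.0]
grip_width: 24.2
grip_force: 66.1
```

Request:
{"method": "send_rows", "body": {
  "motion": [
    {"rx": 0, "ry": 0, "rz": 0, "x": 0, "y": 0, "z": 0, "grip": 0.45},
    {"rx": 0, "ry": 0, "rz": 0, "x": 0, "y": 0, "z": 0, "grip": 0.45},
    {"rx": 0, "ry": 0, "rz": 0, "x": 0, "y": 0, "z": 0, "grip": 0.45},
    {"rx": 0, "ry": 0, "rz": 0, "x": 0, "y": 0, "z": -0.04, "grip": 0.45},
    {"rx": 0, "ry": 0, "rz": 0, "x": 0, "y": 0, "z": -0.05, "grip": 0.5},
    {"rx": 0, "ry": 0, "rz": 4.6, "x": 0, "y": 0, "z": 0, "grip": 0.5},
    {"rx": 0, "ry": 0, "rz": 0, "x": -0.045, "y": -0.007, "z": 0, "grip": 0.5},
    {"rx": 0, "ry": 0, "rz": 0, "x": -0.045, "y": -0.007, "z": 0, "grip": 0.5}
  ]
}}

```text
clock: 21.65
tool_pos: [566.6, 202.7, 86.8]
eef_rot: [[0.069, 0.998, 0.002], [0.998, -0.069, 0.001], [0.001, 0.002, -1.0]]
ft_force: [0.9, -0.7, -0.9]
grip_width: 42.8
grip_force: 0.0
```

```bash
python3 - <<'E'
from h import *
goto([534,60.3,40],86.15)
print('H'); blob(26,170,(170,260,240,380),'top'); print('pen'); blob(26,165,(190,310,125,215),'top'); print('box'); blob(20,165,(180,310,400,520),'top')
E
```

```text
t 21.65 tcp [566.6 202.7  86.8] yaw 86.06 w 42.8 gf 0.0 F [ 0.9 -0.7 -0.9] | rz -0.09 x -0.1443 y -0.023 z 0.0468
H
blob [289 240  14  10  80] [297.5 243.4] [534.4  18.5  26. ]
pen
blob [166 227  12  11  77] [170.2 233. ] [585.4 285.4  26. ]
box
blob [426 195  48  11  92] [450.2 200.1] [ 595.3 -318.9   20. ]
blob [ 427  202   74   95 3792] [460.4 248.8] [ 487.2 -323.7   20. ]
```

Request:
{"method": "send_rows", "body": {
  "motion": [
    {"rx": 0, "ry": 0, "rz": 0, "x": -0.047, "y": -0.0075, "z": 0, "grip": 0.5},
    {"rx": 0, "ry": 0, "rz": 0, "x": -0.047, "y": -0.0075, "z": 0, "grip": 0.5},
    {"rx": 0, "ry": 0, "rz": 0, "x": -0.047, "y": -0.0075, "z": 0.0, "grip": 0.5},
    {"rx": 0, "ry": 0, "rz": 0, "x": 0, "y": 0, "z": 0.025, "grip": 0.5},
    {"rx": 0, "ry": 0, "rz": 0, "x": 0, "y": 0, "z": 0.025, "grip": 0.5},
    {"rx": 0, "ry": 0, "rz": 0, "x": 0, "y": 0, "z": 0, "grip": 0.5},
    {"rx": 0, "ry": 0, "rz": 0, "x": 0, "y": 0, "z": 0, "grip": 0.5}
  ]
}}

```text
clock: 22.5
tool_pos: [534.7, 64.4, 36.2]
eef_rot: [[0.07, 0.998, 0.0], [0.998, -0.07, 0.001], [0.001, 0.0, -1.0]]
ft_force: [-0.1, -0.4, 0.3]
grip_width: 42.7
grip_force: 0.0
```

```bash
python3 - <<'E'
from h import *
goto([534,60.3,-9],86.15)
m=arm.camera_model('wrist'); print('corners',[w2p(m,[534+a,60.3+b,26]) for a in(-13,13) for b in (-55,-7,55)])
blob(26,170); print('pen'); blob(26,150,(190,310,125,215),'top')
E
```

```text
t 22.5 tcp [534.7  64.4  36.2] yaw 85.97 w 42.7 gf 0.0 F [-0.1 -0.4  0.3] | rz -0.18 x -0.0042 y -0.0004 z 0.0452
corners [array([302.7, 376.5]), array([294.7, 298.1]), array([282.3, 177.2]), array([350.2, 373.7]), array([345.7, 294.8]), array([338.9, 173.2])]
blob [   0  124   65  146 7213] [ 25.1 204.4] [399.4 111.1  26. ]
blob [ 294  266   48  106 4661] [318.4 319.5] [532.1  40.1  26. ]
blob [233 349  14  10  74] [241.7 352.7] [489.7  22.9  26. ]
blob [395 349  14  10  73] [399.3 352.7] [573.9  16.9  26. ]
pen
blob [166 224  29  15 330] [179.8 230.9] [587.8 264.6  26. ]
```

Request:
{"method": "send_rows", "body": {
  "motion": [
    {"rx": 0, "ry": 0, "rz": 0, "x": -0.003, "y": -0.0012, "z": 0.025, "grip": 0.5},
    {"rx": 0, "ry": 0, "rz": 0, "x": 0, "y": 0, "z": 0.02, "grip": 0.5},
    {"rx": 0, "ry": 0, "rz": 0, "x": 0, "y": 0, "z": 0, "grip": 0.5},
    {"rx": 0, "ry": 0, "rz": 0, "x": 0, "y": 0, "z": 0, "grip": 0},
    {"rx": 0, "ry": 0, "rz": 0, "x": 0, "y": 0, "z": 0, "grip": 0},
    {"rx": 0, "ry": 0, "rz": 0, "x": 0, "y": 0, "z": 0, "grip": 0},
    {"rx": 0, "ry": 0, "rz": 0, "x": 0, "y": 0, "z": 0, "grip": 0}
  ]
}}

```text
clock: 23.3
tool_pos: [534.2, 60.7, -7.9]
eef_rot: [[0.072, 0.997, 0.003], [0.997, -0.072, 0.001], [0.001, 0.003, -1.0]]
ft_force: [-1.2, 0.4, 6.2]
grip_width: 23.9
grip_force: 59.6
```

Request:
{"method": "send_rows", "body": {
  "motion": [
    {"rx": 0, "ry": 0, "rz": 0, "x": 0, "y": 0, "z": -0.03, "grip": 0},
    {"rx": 0, "ry": 0, "rz": 0, "x": 0, "y": 0, "z": -0.04, "grip": 0},
    {"rx": 0, "ry": 0, "rz": -4.7, "x": 0, "y": 0, "z": -0.03, "grip": 0},
    {"rx": 0, "ry": 0, "rz": 0, "x": 0.046, "y": -0.007, "z": 0, "grip": 0},
    {"rx": 0, "ry": 0, "rz": 0, "x": 0.046, "y": -0.007, "z": 0, "grip": 0},
    {"rx": 0, "ry": 0, "rz": 0, "x": 0.046, "y": -0.007, "z": 0, "grip": 0},
    {"rx": 0, "ry": 0, "rz": 0, "x": 0.046, "y": -0.007, "z": 0, "grip": 0},
    {"rx": 0, "ry": 0, "rz": 0, "x": 0.044, "y": -0.007, "z": 0, "grip": 0}
  ]
}}

```text
clock: 24.1
tool_pos: [495.2, 289.4, 91.1]
eef_rot: [[-0.01, 1.0, 0.001], [1.0, 0.01, 0.0], [0.0, 0.001, -1.0]]
ft_force: [-0.1, -0.2, -0.4]
grip_width: 23.6
grip_force: 59.1
```

Request:
{"method": "send_rows", "body": {
  "motion": [
    {"rx": 0, "ry": 0, "rz": 0, "x": 0, "y": 0, "z": 0, "grip": 0},
    {"rx": 0, "ry": 0, "rz": 0, "x": 0, "y": 0, "z": 0, "grip": 0},
    {"rx": 0, "ry": 0, "rz": 0, "x": 0, "y": 0, "z": 0, "grip": 0}
  ]
}}

```text
clock: 24.4
tool_pos: [496.0, 286.1, 90.4]
eef_rot: [[-0.008, 1.0, -0.0], [1.0, 0.008, -0.001], [-0.001, -0.0, -1.0]]
ft_force: [-0.3, -1.2, 0.2]
grip_width: 24.0
grip_force: 59.0
```

```bash
python3 - <<'E'
from h import *
goto([497,290.5,-5],90.6); blob(60,170)
E
```

```text
t 24.4 tcp [496.  286.1  90.4] yaw 90.47 w 24.0 gf 59.0 F [-0.3 -1.2  0.2] | rz -0.13 x 0.0044 y 0.0011 z 0.0954
blob [ 438  227   46   85 3078] [460.  268.7] [573.3 282.   60. ]
blob [ 291  307   56  123 6567] [318.7 367.1] [495.7 216.7  60. ]
blob [105 397  17  13 113] [110.5 401.1] [365.7 190.4  60. ]
blob [149 420  22  23 101] [160.1 430.4] [393.8 167.4  60. ]
blob [182 454  20  22 223] [194.9 467.5] [413.2 136.   60. ]
```

Request:
{"method": "send_rows", "body": {
  "motion": [
    {"rx": 0, "ry": 0, "rz": 0, "x": 0.004, "y": 0.001, "z": 0.03, "grip": 0},
    {"rx": 0, "ry": 0, "rz": 0, "x": 0, "y": 0, "z": 0.035, "grip": 0},
    {"rx": 0, "ry": 0, "rz": 0, "x": 0, "y": 0, "z": 0.03, "grip": 0},
    {"rx": 0, "ry": 0, "rz": 0, "x": 0, "y": 0, "z": 0, "grip": 0},
    {"rx": 0, "ry": 0, "rz": 0, "x": 0, "y": 0, "z": 0, "grip": 0}
  ]
}}

```text
clock: 24.95
tool_pos: [497.0, 290.6, -4.2]
eef_rot: [[-0.008, 1.0, -0.0], [1.0, 0.008, -0.001], [-0.001, -0.0, -1.0]]
ft_force: [-1.0, 0.4, -1.4]
grip_width: 23.9
grip_force: 65.4
```

Request:
{"method": "send_rows", "body": {
  "motion": [
    {"rx": 0, "ry": 0, "rz": 0, "x": 0, "y": 0, "z": 0, "grip": 0.45},
    {"rx": 0, "ry": 0, "rz": 0, "x": 0, "y": 0, "z": 0, "grip": 0.45},
    {"rx": 0, "ry": 0, "rz": 0, "x": 0, "y": 0, "z": 0, "grip": 0.45},
    {"rx": 0, "ry": 0, "rz": 0, "x": 0, "y": 0, "z": -0.04, "grip": 0.45},
    {"rx": 0, "ry": 0, "rz": 0, "x": 0, "y": 0, "z": -0.05, "grip": 0.5},
    {"rx": 0, "ry": 0, "rz": 0, "x": 0, "y": 0, "z": -0.05, "grip": 0.5},
    {"rx": 0, "ry": 0, "rz": 0, "x": -0.045, "y": 0, "z": 0, "grip": 0.5},
    {"rx": 0, "ry": 0, "rz": 0, "x": -0.045, "y": 0, "z": 0, "grip": 0.5}
  ]
}}

```text
clock: 25.75
tool_pos: [498.4, 202.7, 138.4]
eef_rot: [[-0.013, 1.0, 0.005], [1.0, 0.013, 0.002], [0.002, 0.005, -1.0]]
ft_force: [0.0, 0.1, -0.9]
grip_width: 42.6
grip_force: 0.0
```

Request:
{"method": "send_rows", "body": {
  "motion": [
    {"rx": 0, "ry": 0, "rz": 8.5, "x": 0, "y": 0, "z": 0, "grip": 0.5},
    {"rx": 0, "ry": 0, "rz": 8.5, "x": 0, "y": 0, "z": 0, "grip": 0.5},
    {"rx": 0, "ry": 0, "rz": 8.5, "x": 0, "y": 0, "z": 0, "grip": 0.5},
    {"rx": 0, "ry": 0, "rz": 8.5, "x": 0, "y": 0, "z": 0, "grip": 0.5},
    {"rx": 0, "ry": 0, "rz": 8.5, "x": 0, "y": 0, "z": 0, "grip": 0.5},
    {"rx": 0, "ry": 0, "rz": 8.5, "x": 0, "y": 0, "z": 0, "grip": 0.5},
    {"rx": 0, "ry": 0, "rz": 8.5, "x": 0, "y": 0, "z": 0, "grip": 0.5},
    {"rx": 0, "ry": 0, "rz": 8.5, "x": 0, "y": 0, "z": 0, "grip": 0.5}
  ]
}}

```text
clock: 26.55
tool_pos: [497.4, 201.9, 136.3]
eef_rot: [[0.926, 0.378, 0.001], [0.378, -0.926, 0.0], [0.001, 0.0, -1.0]]
ft_force: [0.5, -0.2, 0.2]
grip_width: 42.6
grip_force: 0.0
```

```bash
python3 - <<'E'
from h import *
goto([500,-394,140],6.3)
print('pen'); blob(26,150,(190,310,125,215),'top')
# adapters in the box: brighter than the grey inside
m=arm.camera_model('top'); im=arm.camera('top'); g=im.min(2)
for lo in (185,200,210):
  print(lo); blob(25,lo,(180,310,400,520),'top')
b=[w2p(m,[492.5+x*.994-y*.11,-327+x*.11+y*.994,5]) for x,y in((-80,0),(0,0),(80,0))]; print(b,[g[int(p[1]),int(p[0])] for p in b])
print(cv2.resize(g[195:305,420:480],(20,28),interpolation=cv2.INTER_AREA))
E
```

```text
t 26.55 tcp [497.4 201.9 136.3] yaw 22.24 w 42.6 gf 0.0 F [ 0.5 -0.2  0.2] | rz 15.94 x -0.0628 y 0.5926 z -0.0037
pen
185
blob [427 195  46  11  64] [449.6 200.3] [ 593.8 -316.    25. ]
blob [ 428  202   64   92 3338] [460.3 247.8] [ 488.5 -322.3   25. ]
blob [451 285  49  12  66] [474.9 290.4] [ 396.2 -338.2   25. ]
200
blob [447 219  25  15 236] [458.4 226.1] [ 535.5 -325.8   25. ]
blob [453 257  24  14 246] [464.2 263.5] [ 454.5 -325.2   25. ]
210
blob [453 261  23   9  64] [460.9 264. ] [ 454.2 -318.    25. ]
[array([469.8, 283.7]), array([459.7, 247.5]), array([449.9, 212.3])] [np.uint8(195), np.uint8(196), np.uint8(194)]
[[ 65  65  65  66  65  66  66  65  65  67  73  84 105 126 143 159 168 166
  121 113]
 [ 65  66  65  67  74  86 106 131 143 160 166 170 163 155 155 157 152 122
  116 112]
 [ 65  78 136 158 168 168 164 155 157 160 166 173 180 187 192 193 177 120
  118 111]
 [ 76 116 166 161 167 174 181 188 192 194 194 194 194 194 194 193 192 134
  118 113]
 [ 85 123 142 190 194 195 194 195 194 195 194 194 195 195 194 194 194 160
  117 116]
 [ 68 114 123 181 194 195 194 195 195 1
[... 1216 characters left out ...]
 193 194
  195 195]
 [ 65  65  66  66  66  67 106 119 168 190 196 195 196 195 194 195 195 195
  194 195]
 [ 67  68  68  68  70  68  88 118 142 190 195 195 195 196 195 195 195 194
  194 195]
 [ 67  67  67  66  67  67  71 116 122 182 195 195 195 195 195 194 195 195
  195 194]
 [ 66  66  67  66  67  67  67 102 118 163 190 195 195 195 195 195 194 194
  191 187]
 [ 65  66  65  65  66  65  64  81 120 138 190 194 191 186 184 183 182 174
  164 149]
 [ 64  64  64  66  66  67  68  70 116 125 173 174 166 150 130 111  89  76
   69  66]
 [ 66  66  64  64  64  64  65  65  92  97  88  77  68  63  65  64  65  65
   63  63]
 [ 63  63  63  64  65  63  63  63  64  65  63  62  65  63  64  63  66  65
   65  64]]
```

Both adapters are inside the box, at about (535,-326) and (454,-325). Now I'll return to the cover's bar.

Request:
{"method": "send_rows", "body": {
  "motion": [
    {"rx": 0, "ry": 0, "rz": 8, "x": 0, "y": 0, "z": 0, "grip": 0.5},
    {"rx": 0, "ry": 0, "rz": 7.9, "x": 0, "y": 0, "z": 0, "grip": 0.5},
    {"rx": 0, "ry": 0, "rz": 0, "x": -0.0048, "y": 0.0455, "z": 0, "grip": 0.5},
    {"rx": 0, "ry": 0, "rz": 0, "x": -0.0048, "y": 0.0455, "z": 0, "grip": 0.5},
    {"rx": 0, "ry": 0, "rz": 0, "x": -0.0048, "y": 0.0455, "z": 0, "grip": 0.5},
    {"rx": 0, "ry": 0, "rz": 0, "x": -0.0048, "y": 0.0455, "z": 0, "grip": 0.5},
    {"rx": 0, "ry": 0, "rz": 0, "x": -0.0048, "y": 0.0455, "z": 0, "grip": 0.5},
    {"rx": 0, "ry": 0, "rz": 0, "x": -0.0048, "y": 0.0455, "z": 0, "grip": 0.5}
  ]
}}

```text
clock: 27.6
tool_pos: [500.4, -74.6, 135.9]
eef_rot: [[0.993, 0.118, 0.001], [0.118, -0.993, -0.0], [0.001, 0.0, -1.0]]
ft_force: [1.6, -0.1, 0.1]
grip_width: 42.9
grip_force: 0.0
```

Request:
{"method": "send_rows", "body": {
  "motion": [
    {"rx": 0, "ry": 0, "rz": 0, "x": -0.0048, "y": 0.0455, "z": 0, "grip": 0.5},
    {"rx": 0, "ry": 0, "rz": 0, "x": -0.0048, "y": 0.0455, "z": 0, "grip": 0.5},
    {"rx": 0, "ry": 0, "rz": 0, "x": -0.0048, "y": 0.0455, "z": 0, "grip": 0.5},
    {"rx": 0, "ry": 0, "rz": 0, "x": -0.0048, "y": 0.0455, "z": 0, "grip": 0.5},
    {"rx": 0, "ry": 0, "rz": 0, "x": -0.0048, "y": 0.0455, "z": 0, "grip": 0.5},
    {"rx": 0, "ry": 0, "rz": 0, "x": -0.0048, "y": 0.0455, "z": 0, "grip": 0.5},
    {"rx": 0, "ry": 0, "rz": 0, "x": 0, "y": 0, "z": 0, "grip": 0.5},
    {"rx": 0, "ry": 0, "rz": 0, "x": 0, "y": 0, "z": 0, "grip": 0.5}
  ]
}}

```text
clock: 28.4
tool_pos: [503.0, -348.4, 135.2]
eef_rot: [[0.993, 0.115, -0.0], [0.115, -0.993, 0.001], [-0.0, -0.001, -1.0]]
ft_force: [-0.5, 0.9, -0.3]
grip_width: 42.8
grip_force: 0.0
```

```bash
python3 - <<'E'
from h import *
goto([500,-392.3,44],6.3)
print('pen'); blob(26,165,(190,310,125,215),'top'); blob(26,165,(170,260,240,380),'top')
m=arm.camera_model('wrist'); a=arm.camera('wrist').astype(int); k=((a[:,:,0]<100)&(a[:,:,0]-a[:,:,2]>22)&(a[:,:,0]>45)).astype(np.uint8)
n,_,st,c=cv2.connectedComponentsWithStats(k)
for i in range(1,n):
  if st[i,4]>300: print('dark brown',st[i],c[i].round(1),p2w(m,*c[i],80))
E
```

```text
t 28.4 tcp [ 503.  -348.4  135.2] yaw 6.59 w 42.8 gf 0.0 F [-0.5  0.9 -0.3] | rz 0.29 x -0.0078 y 0.0433 z 0.0912
pen
blob [166 225  28  13 278] [179.5 230.9] [587.9 265.4  26. ]
blob [167 267  28  13 286] [180.1 273. ] [497.5 269.1  26. ]
dark brown [ 375  190   35  120 2691] [392.7 247.5] [ 508.4 -389.8   80. ]
```

Both highlighters lie in the pen tray, and the bar is where I left it. I'll grip it a bit deeper.

Request:
{"method": "send_rows", "body": {
  "motion": [
    {"rx": 0, "ry": 0, "rz": 0.3, "x": -0.005, "y": 0.0425, "z": 0, "grip": 0.5},
    {"rx": 0, "ry": 0, "rz": 0, "x": 0, "y": 0, "z": 0, "grip": 0.5},
    {"rx": 0, "ry": 0, "rz": 0, "x": 0, "y": 0, "z": 0.03, "grip": 0.5},
    {"rx": 0, "ry": 0, "rz": 0, "x": 0, "y": 0, "z": 0.01, "grip": 0.5},
    {"rx": 0, "ry": 0, "rz": 0, "x": 0, "y": 0, "z": 0, "grip": 0.5}
  ]
}}

```text
clock: 29.05
tool_pos: [502.7, -387.9, 93.8]
eef_rot: [[0.994, 0.113, -0.003], [0.113, -0.994, 0.003], [-0.003, -0.003, -1.0]]
ft_force: [-0.2, 0.6, 0.2]
grip_width: 42.6
grip_force: 0.0
```

```bash
python3 - <<'E'
from h import *
goto([500,-392.3,44],6.3)
m=arm.camera_model('wrist'); a=arm.camera('wrist').astype(int); k=((a[:,:,0]<100)&(a[:,:,0]-a[:,:,2]>22)&(a[:,:,0]>45)).astype(np.uint8)
n,_,st,c=cv2.connectedComponentsWithStats(k)
for i in range(1,n):
  if st[i,4]>300: print('dark brown',st[i],c[i].round(1),p2w(m,*c[i],80))
E
```

```text
t 29.05 tcp [ 502.7 -387.9   93.8] yaw 6.49 w 42.6 gf 0.0 F [-0.2  0.6  0.2] | rz 0.19 x -0.0031 y 0.0041 z 0.0498
dark brown [ 315  204   28  142 3738] [327.8 273.5] [ 503.6 -391.9   80. ]
```

Request:
{"method": "send_rows", "body": {
  "motion": [
    {"rx": 0, "ry": 0, "rz": 0.2, "x": 0, "y": 0.004, "z": 0.02, "grip": 0.5},
    {"rx": 0, "ry": 0, "rz": 0, "x": 0, "y": 0, "z": 0.02, "grip": 0.5},
    {"rx": 0, "ry": 0, "rz": 0, "x": 0, "y": 0, "z": 0.009, "grip": 0.5},
    {"rx": 0, "ry": 0, "rz": 0, "x": 0, "y": 0, "z": 0, "grip": 0.5},
    {"rx": 0, "ry": 0, "rz": 0, "x": 0, "y": 0, "z": 0, "grip": 0},
    {"rx": 0, "ry": 0, "rz": 0, "x": 0, "y": 0, "z": 0, "grip": 0},
    {"rx": 0, "ry": 0, "rz": 0, "x": 0, "y": 0, "z": 0, "grip": 0},
    {"rx": 0, "ry": 0, "rz": 0, "x": 0, "y": 0, "z": 0, "grip": 0}
  ]
}}

```text
clock: 29.9
tool_pos: [504.7, -391.9, 48.3]
eef_rot: [[0.994, 0.109, 0.0], [0.109, -0.994, 0.002], [0.001, -0.002, -1.0]]
ft_force: [-1.8, 3.7, 5.5]
grip_width: 11.8
grip_force: 58.7
```

Request:
{"method": "send_rows", "body": {
  "motion": [
    {"rx": 0, "ry": 0, "rz": 0, "x": 0, "y": -0.02, "z": 0, "grip": 0},
    {"rx": 0, "ry": 0, "rz": 0, "x": 0, "y": -0.025, "z": 0, "grip": 0},
    {"rx": 0, "ry": 0, "rz": 0, "x": 0, "y": -0.025, "z": 0, "grip": 0},
    {"rx": 0, "ry": 0, "rz": 0, "x": 0, "y": -0.02, "z": 0, "grip": 0},
    {"rx": 0, "ry": 0, "rz": 0, "x": 0, "y": -0.012, "z": 0, "grip": 0},
    {"rx": 0, "ry": 0, "rz": 0, "x": 0, "y": 0, "z": 0, "grip": 0},
    {"rx": 0, "ry": 0, "rz": 0, "x": 0, "y": 0, "z": 0, "grip": 0}
  ]
}}

```text
clock: 30.6
tool_pos: [493.6, -291.9, 48.2]
eef_rot: [[0.994, 0.108, 0.001], [0.108, -0.994, -0.0], [0.001, 0.0, -1.0]]
ft_force: [-0.4, 1.0, 7.6]
grip_width: 11.3
grip_force: 60.6
```

About 2 mm remains, so I'll push gently to the stop.

Request:
{"method": "send_rows", "body": {
  "motion": [
    {"rx": 0, "ry": 0, "rz": 0, "x": 0, "y": -0.002, "z": 0, "grip": 0},
    {"rx": 0, "ry": 0, "rz": 0, "x": 0, "y": -0.001, "z": 0, "grip": 0},
    {"rx": 0, "ry": 0, "rz": 0, "x": 0, "y": 0, "z": 0, "grip": 0}
  ]
}}

```text
clock: 30.9
tool_pos: [493.5, -290.3, 48.2]
eef_rot: [[0.994, 0.107, 0.002], [0.107, -0.994, -0.002], [0.002, 0.002, -1.0]]
ft_force: [-1.6, -0.4, 6.4]
grip_width: 11.2
grip_force: 60.5
```

Request:
{"method": "send_rows", "body": {
  "motion": [
    {"rx": 0, "ry": 0, "rz": 0, "x": 0, "y": -0.002, "z": 0, "grip": 0},
    {"rx": 0, "ry": 0, "rz": 0, "x": 0, "y": -0.001, "z": 0, "grip": 0},
    {"rx": 0, "ry": 0, "rz": 0, "x": 0, "y": 0, "z": 0, "grip": 0}
  ]
}}

```text
clock: 31.2
tool_pos: [493.1, -287.6, 48.2]
eef_rot: [[0.994, 0.107, 0.002], [0.107, -0.994, -0.002], [0.002, 0.002, -1.0]]
ft_force: [-1.7, -0.6, 6.2]
grip_width: 11.2
grip_force: 60.5
```

Request:
{"method": "send_rows", "body": {
  "motion": [
    {"rx": 0, "ry": 0, "rz": 0, "x": 0, "y": -0.002, "z": 0, "grip": 0},
    {"rx": 0, "ry": 0, "rz": 0, "x": 0, "y": 0, "z": 0, "grip": 0},
    {"rx": 0, "ry": 0, "rz": 0, "x": 0, "y": 0, "z": 0, "grip": 0}
  ]
}}

```text
clock: 31.5
tool_pos: [493.2, -287.5, 48.2]
eef_rot: [[0.994, 0.106, 0.003], [0.106, -0.994, -0.004], [0.003, 0.005, -1.0]]
ft_force: [-0.2, -4.6, 4.3]
grip_width: 11.3
grip_force: 60.3
```

The stop is reached: the cover no longer moves and the force rises. I'll release and retreat upward.

Request:
{"method": "send_rows", "body": {
  "motion": [
    {"rx": 0, "ry": 0, "rz": 0, "x": 0, "y": 0, "z": 0, "grip": 0.4},
    {"rx": 0, "ry": 0, "rz": 0, "x": 0, "y": 0, "z": 0, "grip": 0.4},
    {"rx": 0, "ry": 0, "rz": 0, "x": 0, "y": 0, "z": 0, "grip": 0.4},
    {"rx": 0, "ry": 0, "rz": 0, "x": 0, "y": 0, "z": -0.04, "grip": 0.4},
    {"rx": 0, "ry": 0, "rz": 0, "x": 0, "y": 0, "z": -0.05, "grip": 0.4},
    {"rx": 0, "ry": 0, "rz": 0, "x": 0, "y": 0, "z": -0.05, "grip": 0.4},
    {"rx": 0, "ry": 0, "rz": 0, "x": -0.04, "y": 0.03, "z": 0, "grip": 0.4},
    {"rx": 0, "ry": 0, "rz": 0, "x": -0.04, "y": 0.03, "z": 0, "grip": 0.4}
  ]
}}

```text
clock: 32.3
tool_pos: [420.5, -352.6, 188.7]
eef_rot: [[0.994, 0.113, 0.004], [0.113, -0.994, -0.002], [0.004, 0.002, -1.0]]
ft_force: [-0.4, -1.0, -1.5]
grip_width: 34.4
grip_force: 0.0
```

Request:
{"method": "send_rows", "body": {
  "motion": [
    {"rx": 0, "ry": 0, "rz": 0, "x": -0.03, "y": 0.04, "z": 0, "grip": 0.4},
    {"rx": 0, "ry": 0, "rz": 0, "x": -0.03, "y": 0.04, "z": 0, "grip": 0.4},
    {"rx": 0, "ry": 0, "rz": 0, "x": -0.03, "y": 0.04, "z": 0, "grip": 0.4},
    {"rx": 0, "ry": 0, "rz": 0, "x": -0.03, "y": 0.04, "z": 0, "grip": 0.4},
    {"rx": 0, "ry": 0, "rz": 0, "x": 0, "y": 0.04, "z": 0, "grip": 0.4},
    {"rx": 0, "ry": 0, "rz": 0, "x": 0, "y": 0.04, "z": 0, "grip": 0.4},
    {"rx": 0, "ry": 0, "rz": 0, "x": 0, "y": 0.04, "z": 0, "grip": 0.4},
    {"rx": 0, "ry": 0, "rz": 0, "x": 0, "y": 0, "z": 0, "grip": 0.4}
  ]
}}

```text
clock: 33.1
tool_pos: [328.5, -648.2, 184.6]
eef_rot: [[0.995, 0.104, -0.001], [0.104, -0.995, -0.001], [-0.002, 0.001, -1.0]]
ft_force: [-0.4, 0.3, -0.7]
grip_width: 34.0
grip_force: 0.0
```

```bash
python3 - <<'E'
from h import *
goto([0,0,0]); im=arm.camera('top'); a=im[:,:,::-1]; o=cv2.imread('pics/top0.png').astype(int)
d=np.abs(a.astype(int)-o).max(2)
print('diff box',(d[185:305,425:505]>40).sum(),'of',120*80,'pocket',(d[165:275,235:385]>40).sum())
for n,w in dict(mug=(100,165,205,270),tape=(130,185,160,215),stap=(105,150,285,355),pad=(305,355,235,285),mouse=(305,350,325,390),case=(110,165,355,435)).items(): print(n,(d[w[0]:w[1],w[2]:w[3]]>40).sum())
k=((im[:,:,0]<100)&(im[:,:,0].astype(int)-im[:,:,2]>22)).astype(np.uint8)
for q,lab in((im,'now'),(o[:,:,::-1],'before')):
  q=q.astype(int);k=(q[185:305,425:505,0]<100); v,u=np.nonzero(k); print(lab,k.sum(),np.median(u)+425,np.median(v)+185)
print('pen');blob(26,165,(190,310,125,215),'top')
E
```

```text
t 33.1 tcp [ 328.5 -648.2  184.6] yaw 5.96 w 34.0 gf 0.0 F [-0.4  0.3 -0.7] | rz 0 x -0.2594 y -0.6788 z 0.1846
diff box 314 of 9600 pocket 1349
mug 0
tape 0
stap 0
pad 0
mouse 0
case 0
now 318 449.0 246.0
before 320 450.0 245.5
pen
blob [166 225  28  13 272] [179.5 231. ] [587.8 265.4  26. ]
blob [167 267  28  13 284] [180.2 273.1] [497.4 269.   26. ]
```

All checks hold: the cover is shut at its stop, both highlighters are in the pen tray, and the bystanders show no change. Handing in.

```bash
python3 -c "
from workcell import arm
print(arm.close_job())"
```

```text
the job is handed in; nothing more can be done
None
```

The job is handed in, though it returned no verdict: both adapters are in the white box with the cover slid shut to its stop, both highlighters lie in the pen tray, and the top camera shows all six bystanders unmoved.

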